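Clamp down the wax pot lid in crisscross order

ROBOT

A 7-joint arm with a two-finger parallel gripper is mounted at the origin on the work surface. World frame = base frame: x ahead of the robot, y to its left, z up, the work surface at z = 0. Lengths are in m, angles in rad, forces in N, time in s.
With the tool pointing down it reaches from about 0.425 to 0.925 m from the base axis. Payload 6.8 kg.
Tool frame: the origin (TCP) lies midway between the tips of the shut fingers; the grasp point (between the pads) lies 19 mm behind it; z points along the fingers, y is the direction in which the jaws open and shut (so a half turn about z gives the same grasp; the last joint's range is limited). The gripper opens to 85 mm and grips with 20 to 120 N. Pads are 22 mm wide; open, the fingers measure 114 mm over their backs; the gripper's body (76 mm by 85 mm) begins 54 mm behind the grasp point. The pads swing forward as they close: fully open they stand 13 mm farther back than shut.
Start: joints at [1.121, 0.477, 0.022, 1.555, -0.011, 1.109, -0.083], TCP at [0.226, -0.636, 0.231] pointing down, gripper open.
Joint ranges: [-2.96, 2.96], [-0.34, 2.1], [-1.41, 1.46], [0.24, 2.44], [-1.37, 4.51], [0.17, 1.92], [-2.96, 2.96]. Speed limits (rad/s): [2.39, 2.39, 3.14, 3.14, 3.14, 3.14, 3.14].

INTERFACE

Orientations are given as a unit quaternion [w, x, y, z].
In Python, from station import * gives the robot as it stands. The module is installed in compiled form; this text tells all that it offers.
- The arm moves only by the tool jog_arm, never from a script. Its arguments are lists of equal length, an entry for each row: "dp": the shift along the tool's x, y, z in units of 25 mm (1.0 is 25 mm), a list of three; "angular": the turn, a rotation vector about the tool's x, y, z in units of 5 degrees (1.0 is 5 degrees), a list of three; "claw": the finger opening in mm, from 0 to 85.4. A call has exactly 5 rows; each row is the pose to reach, as a shift and turn from the pose commanded when the call began, along the tool's axes at that moment; what a row does not reach only later rows make up. A row lasts 1/10 s, in which the tool goes at most 50 mm and 8.59 degrees, less where a joint would pass 70% of its speed; a pose out of reach is approached as far as the arm can. A call with a gripper value outside its range is refused whole. The fingers move at their own pace and stop on an object; "grip_force" is the grip in N (left out, the last holds). Time passes only in rows, so rows that repeat a pose let the fingers close, or fill a call up. It gives the time, the measured TCP pose, the force and the opening at its end, in the units of the state.
- get_obs(): the state, without advancing time (a new reading comes with each control period).
- read_camera(name): name is "side" or "top" or "wrist"; returns a dict with "pixels" (384x512x3 uint8, blue, green, red), "camera_matrix" (3x3 intrinsics, pixels), "rvec" (rotation vector, rad) and "tvec" (3), from world to camera coordinates, as OpenCV has them. Camera axes: x right, y down, z forward; pixel columns grow to the right and rows downward; lengths in m; the calibration is good to about 2 mm. A picture is of the moment at which its call begins. There is no depth.
- hand_in(): hands the job in, once; it reports no verdict.
The state is a dict: "t": time; "q": joint angles; "joint_vel": joint speeds; "joint_torque": joint torques, N m; "eef_pos": TCP position; "tool_rot": TCP orientation; "contact_force": force on the tool from outside, world axes, zero at the start; "torque": the same for the moment, N m; "gripper_width": opening from 0.0 (shut) to 1.0 (fully open).
Only numpy, scipy, OpenCV 4.12 (cv2) and the standard library are available. Lean on these libraries where they do the work, as an engineer would, in place of code of your own. Each camera call takes 0.05 s, during which the arm holds its last target.

TASK

Tighten the four T-bar clamp screws of the wax pot's lid evenly, clockwise, in two crisscross passes, starting with whichever screw you like but always going to the opposite screw before the other pair: first bring each screw's white end to its yellow band, and only when all four are there go round crisscross again, turning each to its stop at the green band. Do not knock the gauge or the relief valve on the lid, leave the other things on the bench where they are, and let go at the end.

Things in the scene. Friction and masses are not known exactly. Their poses are not given: they have to be found in the camera images.
- bolt_1 (a joint): turn of the clamp screw bolt_1 in rad: grows as its T-bar is turned clockwise seen from above. 0: the white end of the bar points straight out from the pot's middle; 0.75 to 1.35 (middle 1.05): white end over its yellow band; 2.1: fully tight against a hard stop, white end at the middle of its green band (above 1.98 counts as tight). It starts loose between 0 and 0.4. Stiff (about 0.12 N m of friction), stays where it is left. bolt_3 is opposite.
- bolt_1_grip (a point): middle of the T-bar of bolt_1, on its turning axis, 28 mm above the lid (about 157 mm above the bench). The bar is red plastic with one half white, 80 mm long, 16 mm thick, from 13 to 43 mm above the lid; x axis along the bar towards its white end, z up. The bar turns in place, it does not rise or sink. The yellow and green bands are painted flat on the lid, 11 mm wide, their middle 47 mm from the axis.
- bolt_2 (a joint): turn of the clamp screw bolt_2 in rad: grows as its T-bar is turned clockwise seen from above. 0: the white end of the bar points straight out from the pot's middle; 0.75 to 1.35 (middle 1.05): white end over its yellow band; 2.1: fully tight against a hard stop, white end at the middle of its green band (above 1.98 counts as tight). It starts loose between 0 and 0.4. Stiff (about 0.12 N m of friction), stays where it is left. bolt_4 is opposite.
- bolt_2_grip (a point): middle of the T-bar of bolt_2, on its turning axis, 28 mm above the lid (about 157 mm above the bench). The bar is red plastic with one half white, 80 mm long, 16 mm thick, from 13 to 43 mm above the lid; x axis along the bar towards its white end, z up. The bar turns in place, it does not rise or sink. The yellow and green bands are painted flat on the lid, 11 mm wide, their middle 47 mm from the axis.
- bolt_3 (a joint): turn of the clamp screw bolt_3 in rad: grows as its T-bar is turned clockwise seen from above. 0: the white end of the bar points straight out from the pot's middle; 0.75 to 1.35 (middle 1.05): white end over its yellow band; 2.1: fully tight against a hard stop, white end at the middle of its green band (above 1.98 counts as tight). It starts loose between 0 and 0.4. Stiff (about 0.12 N m of friction), stays where it is left. bolt_1 is opposite.
- bolt_3_grip (a point): middle of the T-bar of bolt_3, on its turning axis, 28 mm above the lid (about 157 mm above the bench). The bar is red plastic with one half white, 80 mm long, 16 mm thick, from 13 to 43 mm above the lid; x axis along the bar towards its white end, z up. The bar turns in place, it does not rise or sink. The yellow and green bands are painted flat on the lid, 11 mm wide, their middle 47 mm from the axis.
- bolt_4 (a joint): turn of the clamp screw bolt_4 in rad: grows as its T-bar is turned clockwise seen from above. 0: the white end of the bar points straight out from the pot's middle; 0.75 to 1.35 (middle 1.05): white end over its yellow band; 2.1: fully tight against a hard stop, white end at the middle of its green band (above 1.98 counts as tight). It starts loose between 0 and 0.4. Stiff (about 0.12 N m of friction), stays where it is left. bolt_2 is opposite.
- bolt_4_grip (a point): middle of the T-bar of bolt_4, on its turning axis, 28 mm above the lid (about 157 mm above the bench). The bar is red plastic with one half white, 80 mm long, 16 mm thick, from 13 to 43 mm above the lid; x axis along the bar towards its white end, z up. The bar turns in place, it does not rise or sink. The yellow and green bands are painted flat on the lid, 11 mm wide, their middle 47 mm from the axis.
- pot: wax pot, fixed to the bench: blue drum with a dark grey lid 272 mm across (steel flange below it 276 mm) whose top is 129 mm above the bench; origin at the middle of its underside. The four screws stand on a circle of 90 mm radius, bolt_1 on the pot's +x side, then bolt_2 (+y), bolt_3 (-x), bolt_4 (-y): 127 mm between neighbours. A capped brass inlet 20 mm across and 36 mm high stands on the lid on the diagonal between bolt_3 and bolt_4, 102 mm from the middle.
- gauge: round pressure gauge in the middle of the lid, fixed, 60 mm across, its face 63 mm above the lid (20 mm higher than the T-bars); origin on the lid. Delicate.
- valve: relief valve, red cap on brass, fixed, 24 mm across, 46 mm high above the lid, on the diagonal between bolt_1 and bolt_2, 102 mm from the middle; origin on the lid. Delicate.
- jar: bystander, loose: amber glass jar with black cap, 72 mm across, 155 mm tall; origin at the middle of its underside
- compound_bar: bystander, loose: yellow bar of polishing compound, 100 x 50 x 42 mm; origin at the middle of its underside
- mallet: bystander, loose: hammer lying on its side, 200 mm long; origin near its middle, x axis along it
- mandrel: bystander, loose: steel ring-sizing cone on a round foot 72 mm across, 150 mm tall; origin at the middle of its underside
- file: bystander, loose: file with green handle lying flat, 200 mm long, 26 mm high; origin at the underside, mid-length
- scraper: bystander, loose: scraper with red handle lying flat, 200 mm long, 26 mm high; origin at the underside, mid-length
- bench_block: bystander, loose: steel bench block, 100 x 100 x 35 mm; origin at the middle of its underside
- tin: bystander, loose: tin with paper label, 76 mm across, 90 mm tall; origin at the middle of its underside

How it is judged:
By the outcome, as a careful person would: the job done as asked, in the order asked, and still so for the second after the job is handed in, with the robot touching nothing.
It also fails if it takes over 72 s, if anything falls off the work surface, if the arm or the gripper's body presses on something with over 40 N, if the wrist force passes 120 N, or if a joint passes its speed limit or range.

## Working session

There is one attempt and no reset: what is moved stays moved. The work goes in short steps, Python scripts to look and compute and a tool call to move; the robot and the scene stay as the last step left them, time stands still between calls to the robot, and variables do not carry over. Pictures are saved under pics/ and viewed, and the job is handed in when it is done.

Besides the shell and the picture viewer there is one more tool, called by a JSON object that holds its "op" and its "data", one argument or row to a line. jog_arm: Moves the arm, as the interface text tells. Its arguments: {"type":"object","properties":{"dp":{"type":"array","items":{"type":"array","items":{"type":"number"}}},"angular":{"type":"array","items":{"type":"array","items":{"type":"number"}}},"claw":{"type":"array","items":{"type":"number"}},"grip_force":{"type":"number"}},"required":["dp","angular","claw"]}

```bash
mkdir -p pics; python3 - <<'E'
from station import *
import cv2
print(get_obs())
for n in ["side","top","wrist"]:
    c=read_camera(n); cv2.imwrite(f"pics/{n}0.png",c["pixels"]); print(n,c["camera_matrix"],c["rvec"],c["tvec"])
    import pickle; pickle.dump(c,open(f"{n}0.pkl","wb"))
E
```

```text
{'t': 0.0, 'q': array([ 1.12089132,  0.47777254,  0.02235438,  1.55647007, -0.01149961,
        1.10934048, -0.08310214]), 'joint_vel': array([ 0.0010124 , -0.00015928, -0.00037686,  0.00184122, -0.00042028,
       -0.00102706, -0.00012043]), 'joint_torque': array([ 1.91231034e-04, -5.96454549e+01,  1.60784896e+00, -2.81193495e+01,
        1.22398627e-02,  9.42255661e-03,  3.00949132e-07]), 'eef_pos': array([ 0.22602159, -0.63538222,  0.23033665]), 'tool_rot': array([-9.02310608e-04,  9.85430704e-01,  1.70074866e-01, -2.29450719e-04]), 'contact_force': array([ 0.94026009, -0.33669993, -0.30236758]), 'torque': array([-0.05932593,  0.06625557, -0.02571571]), 'gripper_width': 0.9962037808396229}
side [[454.10426258   0.         259.19670646]
 [  0.         454.10426258 202.3580375 ]
 [  0.           0.           1.        ]] [ 0.26892837 -2.82413953  1.22736756] [0.54572549 0.18222711 1.50537943]
top [[468.13822352   0.         256.6701613 ]
 [  0.         468.13822352 202.74435126]
 [  0.           0.           1.        ]] [ 2.11316765 -2.14313577  0.19933702] [-0.00181399  0.58384738  1.67050772]
wrist [[303.67875147   0.         252.94788283]
 [  0.         303.67875147 191.629634  ]
 [  0.           0.           1.        ]] [-2.34557939  1.65381155  0.2670892 ] [-0.67407756 -0.03991798  0.38124678]
```

View pics/top0.png

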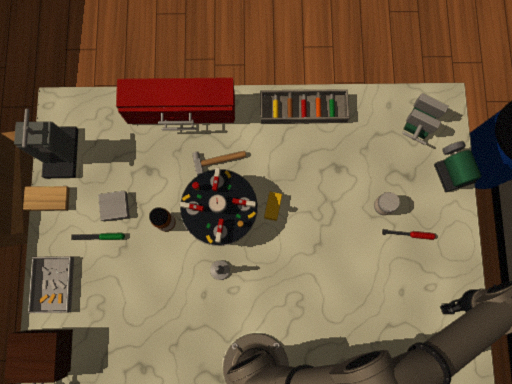

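View pics/side0.png

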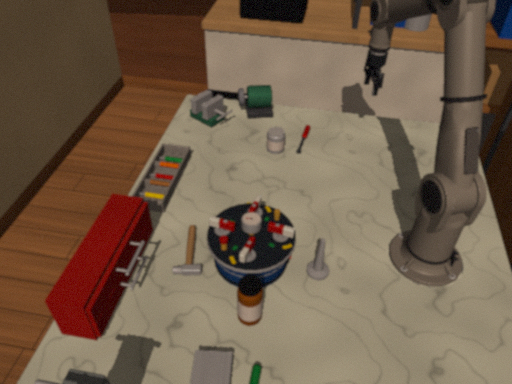

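View pics/wrist0.png

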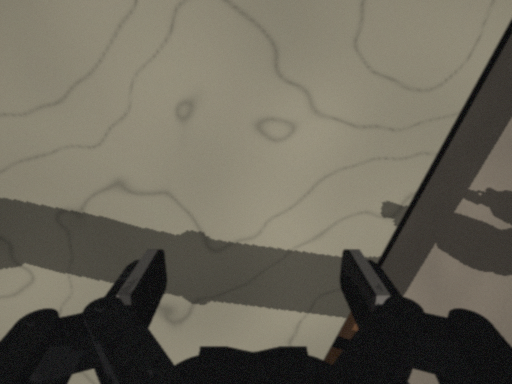

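```bash
cat > h.py <<'E'
import numpy as np,cv2,pickle
def back(c,uv,z):
    R,_=cv2.Rodrigues(c["rvec"]); o=-R.T@c["tvec"].ravel()
    uv=np.atleast_2d(np.array(uv,float))
    d=np.c_[uv,np.ones(len(uv))]@np.linalg.inv(c["camera_matrix"]).T@R
    return o+d*((z-o[2])/d[:,2])[:,None]
def proj(c,P):
    return cv2.projectPoints(np.atleast_2d(np.array(P,float)),c["rvec"],c["tvec"],c["camera_matrix"],None)[0][:,0]
def load(n): return pickle.load(open(n+".pkl","rb"))
E
python3 - <<'E'
from h import *
c=load("top0"); im=c["pixels"]
x0,y0,w=170,158,98
cr=cv2.resize(im[y0:y0+w,x0:x0+w],(784,784//1),interpolation=cv2.INTER_CUBIC)
cr=cv2.resize(cr,(600,600)); cv2.imwrite("pics/topc.png",cr)
# lid ellipse fit
print(back(c,[[218,207]],0.129))
c=load("side0"); im=c["pixels"]
cv2.imwrite("pics/sidec.png",cv2.resize(im[190:300,195:310],(0,0),fx=5.2,fy=5.2,interpolation=cv2.INTER_CUBIC))
R,_=cv2.Rodrigues(load("top0")["rvec"]); print(R)
E
```

```text
[[0.5565093  0.12640367 0.129     ]]
[[-0.0143973  -0.99989035  0.0034654 ]
 [-0.98337734  0.01353198 -0.18106874]
 [ 0.18100199 -0.0060147  -0.98346434]]
```

View pics/topc.png

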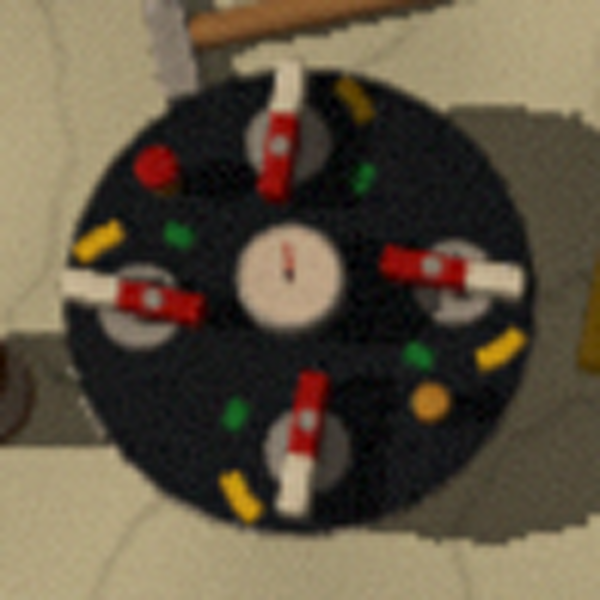

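View pics/sidec.png

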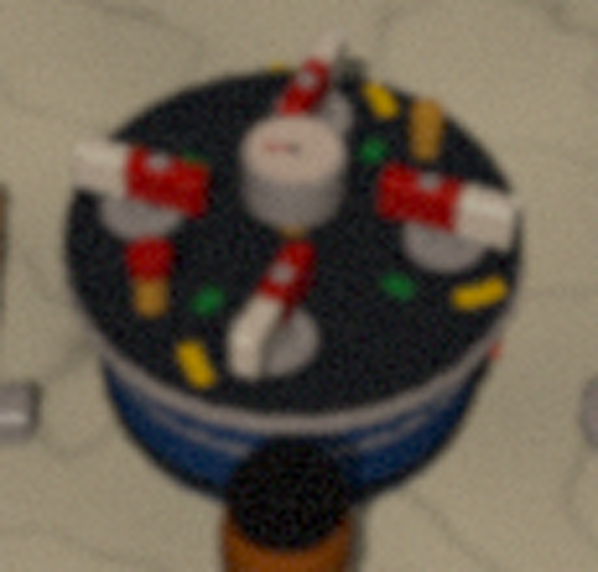

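```bash
cat >> h.py <<'E'
def model(p,bz=0.172):
    x,y,a=p; pts=[]
    for k in range(4):
        t=a+k*np.pi/2; ax=np.array([x+.09*np.cos(t),y+.09*np.sin(t)])
        pts.append([*ax,bz])
        for r in (1.05,2.1): pts.append([ax[0]+.047*np.cos(t-r),ax[1]+.047*np.sin(t-r),.129])
    return np.array(pts)
E
python3 - <<'E'
from h import *
from scipy.optimize import least_squares
ct=load("top0"); cs=load("side0")
U=np.array([[280,146],[355,101],[364,178], [153,298],[100,241],[178,235], [308,419],[241,496],[235,413],[432,266],[500,348],[419,355]],float)
U=(U+.5)/(600/98)-.5+[170,158]
V=np.array([[317,70],[380,100],[373,149],[158,162],[np.nan]*2,[np.nan]*2,[285,271],[195,364],[209,299],[428,182],[480,293],[398,286]],float)
V=(V+.5)/5.2-.5+[195,190]
def f(p,w=(1,1)):
    r=[]
    if w[0]: r.append(proj(ct,model(p))-U)
    if w[1]: r.append(proj(cs,model(p))-V)
    r=np.concatenate(r).ravel(); return r[~np.isnan(r)]
for w in ((1,0),(0,1),(1,1)):
    s=least_squares(f,[.556,.126,0],args=(w,),loss="soft_l1"); print(w,s.x,np.round(f(s.x,w).reshape(-1,2),1).tolist())
p=s.x
# bar angles from top: white end / red end at z .172 
E_=np.array([[[289,70],[272,193]],[[70,283],[200,307]],[[292,508],[313,378]],[[520,279],[386,258]]],float)
E_=(E_+.5)/(600/98)-.5+[170,158]
for k in range(4):
    b=back(ct,E_[k],.165); d=b[0]-b[1]; an=np.arctan2(d[1],d[0]); t=p[2]+k*np.pi/2
    print(k+1, np.hypot(*d[:2]), (t-an+np.pi)%(2*np.pi)-np.pi, [p[0]+.09*np.cos(t),p[1]+.09*np.sin(t)])
E
```

```text
(1, 0) [0.56094796 0.12486571 0.07277871] [[0.3, -3.4], [0.0, -0.6], [-0.5, -0.2], [-3.4, -0.5], [-0.4, 0.2], [0.2, 0.1], [-0.5, 3.6], [0.1, 0.2], [0.2, 0.4], [3.5, 0.3], [0.3, -0.0], [0.2, -0.1]]
(0, 1) [ 0.56055857  0.12216844 -1.49944721] [[-0.7, -0.8], [0.2, -0.6], [0.1, 0.2], [-3.2, -1.0], [-1.9, 3.2], [0.4, -0.1], [0.1, 0.2], [4.3, 0.8], [0.3, -0.1], [0.4, -0.3]]
(1, 1) [ 0.55782718  0.12558682 -0.04211728] [[3.1, -2.6], [3.5, 1.5], [1.5, 1.8], [-3.6, -2.5], [0.7, -2.6], [1.3, -1.2], [-3.8, 4.6], [-3.9, -0.1], [-2.2, -0.0], [3.4, 4.2], [-1.1, 4.6], [-1.3, 3.0], [-32.5, 15.3], [-47.7, 9.0], [-32.0, 2.2], [19.8, 24.7], [32.1, -12.9], [53.8, -9.7], [35.6, -0.2], [-18.2, -21.0], [-14.6, -35.4], [-1.9, -24.0]]
1 0.072079345333715 0.09037704603898788 [np.float64(0.6477473683612537), np.float64(0.12179738220140376)]
2 0.0744786295084776 0.15626664918178523 [np.float64(0.561616614690756), np.float64(0.21550700429087777)]
3 0.07345495262697382 0.11720135767010786 [np.float64(0.4679069926012819), np.float64(0.12937625062038005)]
4 0.07631060680850178 0.12963926534743564 [np.float64(0.5540377462717797), np.float64(0.03566662853090602)]
```

```bash
python3 - <<'E'
from h import *
from scipy.optimize import least_squares
ct=load("top0"); cs=load("side0")
U=np.array([[280,146],[355,101],[364,178], [153,298],[100,241],[178,235], [308,419],[241,496],[235,413],[432,266],[500,348],[419,355]],float)
U=(U+.5)/(600/98)-.5+[170,158]
n=[np.nan]*2
V=np.array([[158,162],n,n,[285,271],[195,364],[209,299],[428,182],[480,293],[398,286],[317,70],[380,100],[373,149]],float)
V=(V+.5)/5.2-.5+[195,190]
U[::3]=np.nan;V[::3]=np.nan
def f(p,w=(1,1)):
    r=[]
    if w[0]: r.append(proj(ct,model(p))-U)
    if w[1]: r.append(proj(cs,model(p))-V)
    r=np.concatenate(r).ravel(); return r[~np.isnan(r)]
for w in ((1,0),(0,1),(1,1)):
    s=least_squares(f,[.556,.126,0],args=(w,),loss="soft_l1"); print(w,s.x,np.abs(f(s.x,w)).max())
p=s.x
E_=np.array([[[289,70],[272,193]],[[70,283],[200,307]],[[292,508],[313,378]],[[520,279],[386,258]]],float)
E_=(E_+.5)/(600/98)-.5+[170,158]
for k in range(4):
    t=p[2]+k*np.pi/2
    for z in (.165,):
        b=back(ct,E_[k],z); d=b[0]-b[1]; an=np.arctan2(d[1],d[0]); 
        print(k+1, np.hypot(*d[:2]), (t-an+np.pi)%(2*np.pi)-np.pi, [p[0]+.09*np.cos(t),p[1]+.09*np.sin(t)],b.mean(0))
m=model(p,.172)[::3]
print((proj(ct,m)-[170,158]+.5)*600/98-.5); print((proj(cs,m)-[195,190]+.5)*5.2-.5)
E
```

```text
(1, 0) [0.56098221 0.12493143 0.06560807] 0.5131309934135402
(0, 1) [0.56121046 0.12266536 0.06836262] 0.5151656810640759
(1, 1) [0.56103058 0.1241339  0.06789669] 0.6125058225462965
1 0.072079345333715 0.20039101084129474 [np.float64(0.6508232068950863), np.float64(0.1302399082625283)] [0.64889961 0.13266944 0.165     ]
2 0.0744786295084776 0.2662806139840921 [np.float64(0.5549245673011114), np.float64(0.21392653159042277)] [0.55573869 0.21414071 0.165     ]
3 0.07345495262697382 0.22721532247241516 [np.float64(0.47123794397321683), np.float64(0.11802789199644778)] [0.4710532  0.12016639 0.165     ]
4 0.07631060680850178 0.2396532301497416 [np.float64(0.5671365835671919), np.float64(0.034341268668553304)] [0.56840553 0.03567357 0.165     ]
[[283.81201435 125.01582722]
 [133.65380982 294.23162606]
 [305.45239232 440.77616218]
 [455.06150897 268.39098462]]
[[139.63882553 158.88068675]
 [273.24737176 290.19308078]
 [449.08683662 188.837712  ]
 [312.25624117  68.05646623]]
```

```bash
cat >> h.py <<'E'
from scipy.spatial.transform import Rotation as Ro
def goal(x,y,z,yaw):
    from station import get_obs
    o=get_obs(); q=o["tool_rot"]; R=Ro.from_quat([q[1],q[2],q[3],q[0]])
    G=Ro.from_matrix([[np.cos(yaw),np.sin(yaw),0],[np.sin(yaw),-np.cos(yaw),0],[0,0,-1]])
    dp=R.inv().apply(np.array([x,y,z])-o["eef_pos"])/.025
    w=np.degrees((R.inv()*G).as_rotvec())/5
    M=R.as_matrix(); print("t %.2f"%o["t"],"pos",o["eef_pos"].round(4),"yaw %.3f"%np.arctan2(M[1,0],M[0,0]),"q",o["q"].round(2),"F",o["contact_force"].round(1),"M",o["torque"].round(2),"g %.3f"%o["gripper_width"])
    print("dp",dp.round(3),"ang",w.round(3))
def snap(n,tag):
    from station import read_camera
    c=read_camera(n); pickle.dump(c,open(f"{n}{tag}.pkl","wb")); cv2.imwrite(f"pics/{n}{tag}.png",c["pixels"])
E
python3 - <<'E'
from h import *
goal(.52,.11,.36,1.77)
E
```

```text
t 0.15 pos [ 0.2261 -0.6355  0.2305] yaw 0.342 q [ 1.12  0.48  0.02  1.56 -0.01  1.11 -0.08] F [-0.2  0.6 -0.5] M [ 0.06 -0.   -0.04] g 0.999
dp [ 21.072 -24.162  -5.145] ang [-1.4000e-02 -1.1000e-02 -1.6365e+01]
```

{"op": "jog_arm", "data": {
  "dp": [
    [0, 0, -2],
    [0, 0, -4],
    [2, -2, -5],
    [4, -4.5, -5],
    [6, -7, -5]
  ],
  "angular": [
    [0, 0, 0],
    [0, 0, 0],
    [0, 0, -1.5],
    [0, 0, -3],
    [0, 0, -4.5]
  ],
  "claw": [50, 50, 50, 50, 50]
}}

```text
t: 0.65
eef_pos: [0.2815, -0.4983, 0.3544]
tool_rot: [0.001, 0.932, 0.361, 0.0]
contact_force: [0.6, 0.4, -0.5]
gripper_width: 0.585
```

```bash
python3 -c "
from h import *
goal(.52,.11,.36,1.77)"
```

```text
t 0.65 pos [ 0.2815 -0.4983  0.3544] yaw 0.739 q [ 1.02  0.22 -0.09  1.64  0.02  1.28  0.1 ] F [ 0.6  0.4 -0.5] M [ 0.03 -0.05 -0.04] g 0.585
dp [ 23.446 -11.548  -0.249] ang [  0.015   0.012 -11.809]
```

{"op": "jog_arm", "data": {
  "dp": [
    [2.5, -1.2, 0],
    [5, -2.4, 0],
    [7.5, -3.6, 0],
    [10, -4.8, 0],
    [12, -6, 0]
  ],
  "angular": [
    [0, 0, -1.3],
    [0, 0, -2.6],
    [0, 0, -3.9],
    [0, 0, -5.2],
    [0, 0, -6]
  ],
  "claw": [50, 50, 50, 50, 50]
}}

```text
t: 1.15
eef_pos: [0.374, -0.2655, 0.3536]
tool_rot: [0.0, 0.807, 0.59, -0.0]
contact_force: [0.9, -0.4, -0.1]
gripper_width: 0.586
```

```bash
python3 -c "
from h import *
goal(.52,.11,.36,1.77)"
```

```text
t 1.15 pos [ 0.374  -0.2655  0.3536] yaw 1.262 q [ 0.81  0.03 -0.33  1.86  0.01  1.25  0.16] F [ 0.9 -0.4 -0.1] M [ 0.02 -0.04 -0.01] g 0.586
dp [16.085  1.002 -0.262] ang [ 1.000e-03  4.000e-03 -5.819e+00]
```

{"op": "jog_arm", "data": {
  "dp": [
    [2, 0.1, 0],
    [5, 0.3, -0.1],
    [8, 0.5, -0.2],
    [11, 0.7, -0.2],
    [13, 0.8, -0.2]
  ],
  "angular": [
    [0, 0, -1],
    [0, 0, -2],
    [0, 0, -3],
    [0, 0, -4],
    [0, 0, -5]
  ],
  "claw": [50, 50, 50, 50, 50]
}}

```text
t: 1.65
eef_pos: [0.4653, -0.0331, 0.3582]
tool_rot: [0.0, 0.661, 0.75, -0.0]
contact_force: [1.3, -0.3, -0.2]
gripper_width: 0.585
```

```bash
python3 -c "
from h import *
goal(.52,.11,.36,1.77)"
```

```text
t 1.65 pos [ 0.4653 -0.0331  0.3582] yaw 1.698 q [ 0.52  0.06 -0.6   1.82  0.04  1.27  0.03] F [ 1.3 -0.3 -0.2] M [-0.09 -0.03  0.03] g 0.585
dp [ 5.403  2.894 -0.075] ang [ 0.005  0.007 -0.829]
```

{"op": "jog_arm", "data": {
  "dp": [
    [1.5, 0.8, 0],
    [3, 1.6, 0],
    [4.5, 2.4, 0],
    [5.4, 2.9, 0],
    [5.4, 2.9, 0]
  ],
  "angular": [
    [0, 0, -0.2],
    [0, 0, -0.5],
    [0, 0, -0.8],
    [0, 0, -0.8],
    [0, 0, -0.8]
  ],
  "claw": [50, 50, 50, 50, 50]
}}

```text
t: 2.15
eef_pos: [0.5204, 0.1123, 0.3577]
tool_rot: [-0.001, 0.633, 0.774, 0.001]
contact_force: [-1.1, -0.2, -0.5]
gripper_width: 0.583
```

```bash
python3 -c "
from h import *
goal(.52,.11,.36,1.77)
snap('wrist',1)"
```

```text
t 2.15 pos [0.5204 0.1123 0.3577] yaw 1.771 q [ 0.29  0.21 -0.72  1.69  0.14  1.3  -0.26] F [-1.1 -0.2 -0.5] M [-0.02  0.06 -0.05] g 0.583
dp [-0.086 -0.035 -0.093] ang [-0.001 -0.03   0.007]
```

View pics/wrist1.png

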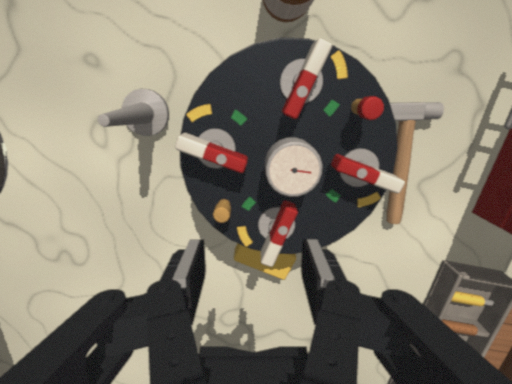

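```bash
python3 - <<'E'
from h import *
im=load("wrist1")["pixels"]
cv2.imwrite("pics/w1c.png",cv2.resize(im[35:280,165:415],(0,0),fx=2.4,fy=2.4,interpolation=cv2.INTER_CUBIC))
E
```

```text
(no output)
```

View pics/w1c.png

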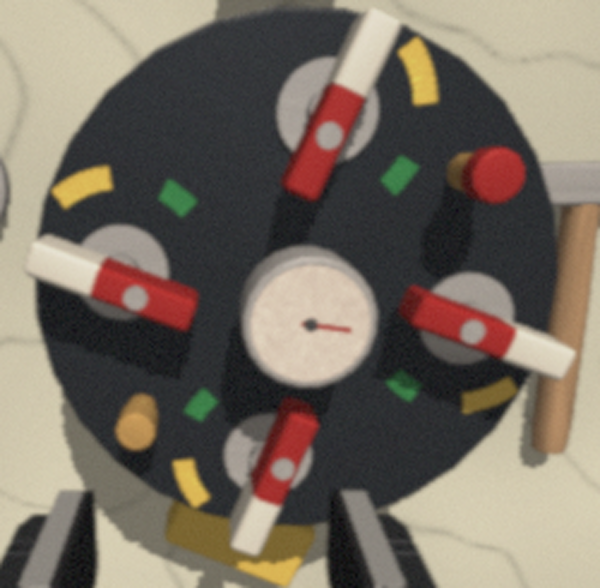

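```bash
python3 - <<'E'
from h import *
from scipy.optimize import least_squares
c=load("wrist1")
cv=lambda a:(np.array(a,float)+.5)/2.4-.5+[165,35]
U=cv([[467,317],[489,395],[404,387],[328,110],[419,71],[400,175],[122,272],[83,187],[178,198],[268,455],[191,483],[201,405]])
f=lambda p:(proj(c,model(p,.129))-U).ravel()
s=least_squares(f,[.561,.124,.068],loss="soft_l1"); p=s.x; print(p,f(p).reshape(-1,2).round(1).tolist())
# far-top edge ends of bars
E_=cv([[[567,360],[410,300]],[[380,25],[300,188]],[[38,256],[192,314]],[[250,538],[303,412]]])
for k in range(4):
    t=p[2]+k*np.pi/2
    b=back(c,E_[k],.168); d=b[0]-b[1]; an=np.arctan2(d[1],d[0])
    print(k+1, np.hypot(*d[:2]).round(4), ((t-an+np.pi)%(2*np.pi)-np.pi).round(3), np.round([p[0]+.09*np.cos(t),p[1]+.09*np.sin(t)],4),b.mean(0).round(4))
    dots=back(c,cv([[473,331],[330,135],[135,298],[284,469]])[k],.172); print(np.hypot(*(dots[0,:2]-p[:2])))
    print(np.arctan2(*(dots[0,:2]-p[:2])[::-1])-t)
E
```

```text
[0.5638312  0.12413371 0.06968522] [[-0.7, 0.2], [0.2, 0.3], [0.1, -1.0], [-0.6, 1.0], [0.6, 0.5], [-0.4, -0.2], [0.2, 0.3], [0.0, -0.6], [-0.2, 0.2], [0.3, -0.7], [-0.0, -0.3], [0.3, -0.1]]
1 0.0827 0.229 [0.6536 0.1304] [0.6513 0.133  0.168 ]
0.07864201816142724
0.02964307748587476
2 0.0725 0.307 [0.5576 0.2139] [0.5569 0.2138 0.168 ]
0.07905716519262461
0.03853793008344186
3 0.0751 0.238 [0.474  0.1179] [0.4753 0.1192 0.168 ]
0.07904421851754569
-6.250039491129205
4 0.0741 0.21 [0.5701 0.0344] [0.5697 0.0389 0.168 ]
0.07884667436463974
-6.24924044204186
```

```bash
cat >> h.py <<'E'
C=np.array([.5625,.1243]);A=.069
def bolt(k,th,z,flip=0):
    t=A+(k-1)*np.pi/2; goal(C[0]+.09*np.cos(t),C[1]+.09*np.sin(t),z,t-th+flip*np.pi)
E
python3 -c "
from h import *
bolt(3,.235,.25)"
```

```text
t 2.20 pos [0.5202 0.1096 0.3575] yaw 1.768 q [ 0.29  0.21 -0.72  1.69  0.14  1.3  -0.26] F [-0.1 -0.1 -0.8] M [-0.05 -0.01 -0.02] g 0.586
dp [ 0.699 -1.793  4.304] ang [-3.000e-03 -1.600e-02 -1.384e+01]
```

{"op": "jog_arm", "data": {
  "dp": [
    [0.3, -0.9, 1],
    [0.7, -1.8, 2],
    [0.7, -1.8, 2.5],
    [0.7, -1.8, 3],
    [0.7, -1.8, 3.5]
  ],
  "angular": [
    [0, 0, -1.6],
    [0, 0, -3.2],
    [0, 0, -4.8],
    [0, 0, -6.4],
    [0, 0, -8]
  ],
  "claw": [50, 50, 50, 50, 50]
}}

```text
t: 2.7
eef_pos: [0.4725, 0.1144, 0.2699]
tool_rot: [0.0, 0.332, 0.943, -0.001]
contact_force: [0.5, 0.1, -0.6]
gripper_width: 0.584
```

{"op": "jog_arm", "data": {
  "dp": [
    [0, 0, 0.2],
    [0, 0, 0.5],
    [0, 0, 0.8],
    [0, 0, 0.8],
    [0, 0, 0.8]
  ],
  "angular": [
    [0, 0, -1.6],
    [0, 0, -3.2],
    [0, 0, -4.8],
    [0, 0, -5.8],
    [0, 0, -5.8]
  ],
  "claw": [50, 50, 50, 50, 50]
}}

```text
t: 3.2
eef_pos: [0.4726, 0.1146, 0.2501]
tool_rot: [-0.0, 0.087, 0.996, -0.001]
contact_force: [0.0, 0.1, -0.2]
gripper_width: 0.588
```

```bash
python3 -c "
from h import *
snap('wrist',2)
bolt(3,.235,.14)"
```

```text
t 3.25 pos [0.4728 0.1149 0.2503] yaw 2.964 q [ 0.42  0.25 -0.9   1.93  0.23  1.07  0.82] F [-0.5 -0.5 -0. ] M [-0.03  0.03  0.01] g 0.586
dp [0.025 0.13  4.413] ang [-0.011 -0.002 -0.129]
```

View pics/wrist2.png

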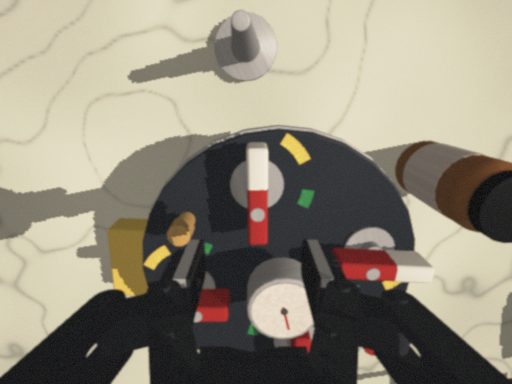

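```bash
python3 - <<'E'
from h import *
from scipy.optimize import least_squares
c=load("wrist2"); 
U=np.array([[257,184],[296,149],[306,198]],float)
cv2.imwrite("pics/w2c.png",cv2.resize(c["pixels"][120:260,200:340],(0,0),fx=4,fy=4,interpolation=cv2.INTER_CUBIC))
for a in(.069,):
    f=lambda p:(proj(c,model([*p,a],.129))[6:9]-U).ravel()
    s=least_squares(f,[.56,.124]);print(s.x,f(s.x).round(1))
E=back(c,[[257.5,146],[259,242]],.172);d=E[0]-E[1];print(np.hypot(*d[:2]),E.mean(0),A if 0 else .069+np.pi-np.arctan2(d[1],d[0]))
E
```

```text
[0.56402987 0.12502697] [ 0.1  0.3  0.  -0.3 -0.1  0. ]
0.07821976011735388 [0.4712316  0.11977476 0.172     ] 0.22303648553032218
```

View pics/w2c.png

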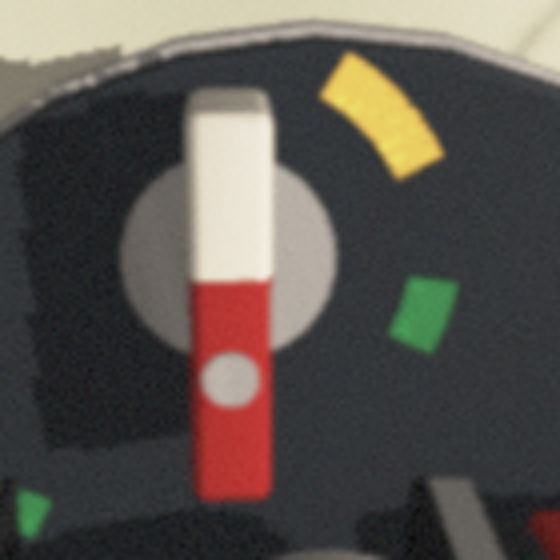

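```bash
sed -i 's/C=np.array.*;A=.069/C=np.array([.563,.1246]);A=.069/' h.py; python3 -c "
from h import *
bolt(3,.230,.14)"
```

```text
t 3.25 pos [0.4728 0.1149 0.2503] yaw 2.964 q [ 0.42  0.25 -0.9   1.93  0.23  1.07  0.82] F [-0.5 -0.5 -0. ] M [-0.03  0.03  0.01] g 0.586
dp [0.008 0.145 4.413] ang [-0.011 -0.003 -0.186]
```

{"op": "jog_arm", "data": {
  "dp": [
    [0, 0.14, 1],
    [0, 0.14, 2.2],
    [0, 0.14, 3.4],
    [0, 0.14, 4.4],
    [0, 0.14, 4.4]
  ],
  "angular": [
    [0, 0, -0.18],
    [0, 0, -0.18],
    [0, 0, -0.18],
    [0, 0, -0.18],
    [0, 0, -0.18]
  ],
  "claw": [50, 50, 50, 50, 50],
  "grip_force": 40
}}

```text
t: 3.75
eef_pos: [0.4715, 0.1182, 0.1379]
tool_rot: [-0.003, 0.08, 0.997, -0.001]
contact_force: [0.2, -0.3, -0.1]
gripper_width: 0.586
```

```bash
python3 -c "
from h import *
bolt(3,.230,.14)"
```

```text
t 3.75 pos [0.4715 0.1182 0.1379] yaw 2.981 q [ 0.31  0.41 -0.83  2.04  0.4   0.86  0.67] F [ 0.2 -0.3 -0.1] M [-0.02  0.07 -0.03] g 0.586
dp [-0.068  0.018 -0.084] ang [-0.03  -0.058  0.01 ]
```

Close on the bar.

{"op": "jog_arm", "data": {
  "dp": [
    [-0.06, 0, -0.05],
    [-0.06, 0, -0.05],
    [-0.06, 0, -0.05],
    [-0.06, 0, -0.05],
    [-0.06, 0, -0.05]
  ],
  "angular": [
    [0, 0, 0],
    [0, 0, 0],
    [0, 0, 0],
    [0, 0, 0],
    [0, 0, 0]
  ],
  "claw": [40, 30, 20, 10, 10],
  "grip_force": 40
}}

```text
t: 4.25
eef_pos: [0.4758, 0.1173, 0.1433]
tool_rot: [0.001, 0.08, 0.997, -0.002]
contact_force: [-2.0, -7.8, 13.0]
gripper_width: 0.177
```

```bash
python3 -c "
from h import *
bolt(3,.230,.14)"
```

```text
t 4.25 pos [0.4758 0.1173 0.1433] yaw 2.982 q [ 0.32  0.4  -0.83  2.03  0.4   0.87  0.68] F [-2.  -7.8 13. ] M [-1.52  0.59  0.07] g 0.177
dp [0.109 0.026 0.131] ang [-0.043  0.023  0.014]
```

{"op": "jog_arm", "data": {
  "dp": [
    [0, 0, -0.15],
    [0, 0, -0.15],
    [0, 0, -0.15],
    [0, 0, -0.15],
    [0, 0, -0.15]
  ],
  "angular": [
    [0, 0, 0],
    [0, 0, 1.2],
    [0, 0, 2.4],
    [0, 0, 3.6],
    [0, 0, 4.8]
  ],
  "claw": [10, 10, 10, 10, 10]
}}

```text
t: 4.75
eef_pos: [0.475, 0.1159, 0.1438]
tool_rot: [-0.0, 0.287, 0.958, -0.002]
contact_force: [8.1, -7.0, -20.8]
gripper_width: 0.175
```

```bash
python3 -c "
from h import *
bolt(3,1.07,.14)"
```

```text
t 4.75 pos [0.475  0.1159 0.1438] yaw 2.558 q [ 0.25  0.38 -0.74  2.04  0.34  0.85  0.31] F [  8.1  -7.  -20.8] M [-1.26 -1.59  0.24] g 0.175
dp [0.115 0.044 0.153] ang [-0.036  0.019  4.788]
```

{"op": "jog_arm", "data": {
  "dp": [
    [0, 0, 0.09],
    [0, 0, 0.09],
    [0, 0, 0.09],
    [0, 0, 0.09],
    [0, 0, 0.09]
  ],
  "angular": [
    [0, 0, 1.2],
    [0, 0, 2.4],
    [0, 0, 3.6],
    [0, 0, 4.8],
    [0, 0, 4.8]
  ],
  "claw": [10, 10, 10, 10, 10]
}}

```text
t: 5.25
eef_pos: [0.474, 0.1149, 0.1436]
tool_rot: [0.001, 0.48, 0.877, -0.004]
contact_force: [-3.4, -12.1, 6.5]
gripper_width: 0.176
```

```bash
python3 -c "
from h import *
bolt(3,1.07,.14)
snap('wrist',3)"
```

```text
t 5.25 pos [0.474  0.1149 0.1436] yaw 2.140 q [ 0.17  0.36 -0.64  2.04  0.29  0.84 -0.07] F [ -3.4 -12.1   6.5] M [-2.37  0.83 -0.1 ] g 0.176
dp [0.135 0.048 0.143] ang [-0.068  0.052 -0.009]
```

View pics/wrist3.png

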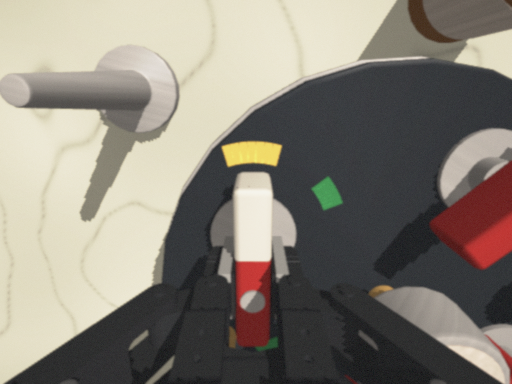

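{"op": "jog_arm", "data": {
  "dp": [
    [0, 0, 0],
    [0, 0, 0],
    [0, 0, -1.5],
    [0, 0, -3],
    [0, 0, -4.4]
  ],
  "angular": [
    [0, 0, 0],
    [0, 0, 0],
    [0, 0, 0],
    [0, 0, 0],
    [0, 0, 0]
  ],
  "claw": [45, 45, 45, 45, 45]
}}

```text
t: 5.8
eef_pos: [0.4751, 0.1207, 0.2552]
tool_rot: [0.0, 0.477, 0.879, 0.001]
contact_force: [1.3, 0.3, -0.0]
gripper_width: 0.527
```

```bash
python3 -c "
from h import *
bolt(1,.215,.25,1)"
```

```text
t 5.80 pos [0.4751 0.1207 0.2552] yaw 2.148 q [ 0.24  0.21 -0.7   1.92  0.16  1.06  0.06] F [ 1.3  0.3 -0. ] M [-0.01 -0.04 -0.  ] g 0.527
dp [-3.537  6.178  0.218] ang [ 1.900e-02  3.000e-03 -9.716e+00]
```

{"op": "jog_arm", "data": {
  "dp": [
    [-0.8, 1.4, 0],
    [-1.6, 2.8, 0],
    [-2.4, 4.2, 0.1],
    [-3.2, 5.6, 0.2],
    [-3.5, 6.2, 0.2]
  ],
  "angular": [
    [0, 0, -1.6],
    [0, 0, -3.2],
    [0, 0, -4.8],
    [0, 0, -6.4],
    [0, 0, -8]
  ],
  "claw": [45, 45, 45, 45, 45]
}}

```text
t: 6.3
eef_pos: [0.6558, 0.1305, 0.2477]
tool_rot: [0.0, 0.146, 0.989, 0.001]
contact_force: [0.2, -0.0, -1.1]
gripper_width: 0.528
```

{"op": "jog_arm", "data": {
  "dp": [
    [0, 0, 0],
    [0, 0, 0],
    [0, 0, 0],
    [0, 0, 0],
    [0, 0, 0]
  ],
  "angular": [
    [0, 0, -1.6],
    [0, 0, -1.7],
    [0, 0, -1.7],
    [0, 0, -1.7],
    [0, 0, -1.7]
  ],
  "claw": [45, 45, 45, 45, 45]
}}

```text
t: 6.8
eef_pos: [0.6524, 0.1307, 0.2487]
tool_rot: [0.0, 0.075, 0.997, -0.0]
contact_force: [-0.9, 0.5, 0.3]
gripper_width: 0.528
```

```bash
python3 -c "
from h import *
snap('wrist',4)
bolt(1,.215,.14,1)"
```

```text
t 6.85 pos [0.6525 0.1307 0.2486] yaw 2.992 q [ 0.23  0.56 -0.77  1.52  0.41  1.23  0.82] F [ 0.  -0.2  0.3] M [-0.03  0.03  0.05] g 0.529
dp [-0.009  0.009  4.345] ang [-0.003  0.007 -0.042]
```

View pics/wrist4.png

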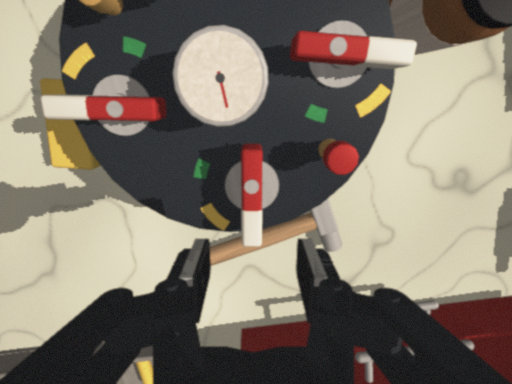

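```bash
python3 - <<'E'
from h import *
from scipy.optimize import least_squares
c=load("wrist4"); 
cv2.imwrite("pics/w4c.png",cv2.resize(c["pixels"][130:260,180:310],(0,0),fx=4,fy=4,interpolation=cv2.INTER_CUBIC))
U=np.array([[251.5,186],[215,216],[202,168]],float)
f=lambda p:(proj(c,model([*p,.069],.129))[0:3]-U).ravel()
s=least_squares(f,[.56,.124]);print(s.x,f(s.x).round(1))
E=back(c,[[251.5,240],[251.5,148]],.172);d=E[0]-E[1];print(np.hypot(*d[:2]),E.mean(0),.069-np.arctan2(d[1],d[0]))
E
```

```text
[0.56334345 0.12428688] [ 0.4 -1.6 -0.1  0.7 -0.4  0.9]
0.0744947148922372 [0.64960384 0.13085546 0.172     ] 0.2199706496717573
```

View pics/w4c.png

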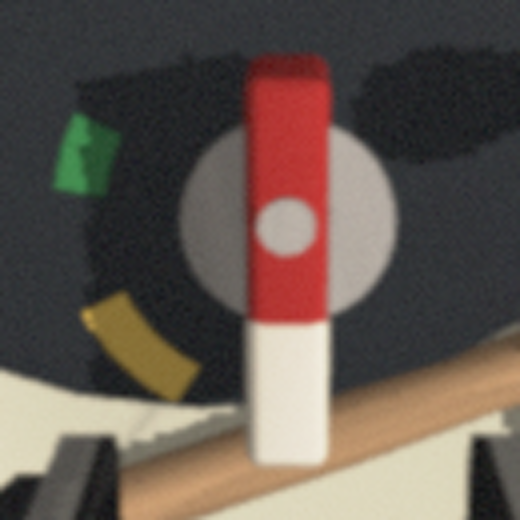

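{"op": "jog_arm", "data": {
  "dp": [
    [0, 0, 1],
    [0, 0, 2.2],
    [0, 0, 3.4],
    [0, 0, 4.2],
    [0, 0, 4.2]
  ],
  "angular": [
    [0, 0, 0],
    [0, 0, 0],
    [0, 0, 0],
    [0, 0, 0],
    [0, 0, 0]
  ],
  "claw": [45, 45, 45, 45, 45]
}}

```text
t: 7.35
eef_pos: [0.6506, 0.1296, 0.1402]
tool_rot: [-0.003, 0.075, 0.997, -0.001]
contact_force: [0.0, -0.8, 0.6]
gripper_width: 0.529
```

{"op": "jog_arm", "data": {
  "dp": [
    [0, 0, 0],
    [0, 0, 0],
    [0, 0, 0],
    [0, 0, -0.1],
    [0, 0, -0.1]
  ],
  "angular": [
    [0, 0, 0],
    [0, 0, 0],
    [0, 0, 0],
    [0, 0, 0],
    [0, 0, 0]
  ],
  "claw": [30, 20, 10, 10, 10]
}}

```text
t: 7.85
eef_pos: [0.6533, 0.1294, 0.1454]
tool_rot: [0.0, 0.075, 0.997, -0.0]
contact_force: [4.7, -1.7, -10.1]
gripper_width: 0.179
```

```bash
python3 -c "
from h import *
bolt(1,1.07,.14,1)"
```

```text
t 7.85 pos [0.6533 0.1294 0.1454] yaw 2.992 q [ 0.21  0.65 -0.73  1.62  0.48  1.06  0.76] F [  4.7  -1.7 -10.1] M [-0.39 -0.97 -0.04] g 0.179
dp [0.028 0.055 0.215] ang [-3.000e-03  1.500e-02  9.753e+00]
```

{"op": "jog_arm", "data": {
  "dp": [
    [0, 0, 0.07],
    [0, 0, 0.07],
    [0, 0, 0.07],
    [0, 0, 0.07],
    [0, 0, 0.07]
  ],
  "angular": [
    [0, 0, 1.2],
    [0, 0, 2.4],
    [0, 0, 3.6],
    [0, 0, 4.8],
    [0, 0, 6]
  ],
  "claw": [10, 10, 10, 10, 10]
}}

```text
t: 8.35
eef_pos: [0.653, 0.1286, 0.1453]
tool_rot: [0.001, 0.332, 0.943, -0.001]
contact_force: [-2.2, -6.4, 2.7]
gripper_width: 0.183
```

{"op": "jog_arm", "data": {
  "dp": [
    [0, 0, 0],
    [0, 0, 0],
    [0, 0, 0],
    [0, 0, 0],
    [0, 0, 0]
  ],
  "angular": [
    [0, 0, 1.2],
    [0, 0, 2.4],
    [0, 0, 3.6],
    [0, 0, 3.7],
    [0, 0, 3.7]
  ],
  "claw": [10, 10, 10, 10, 10]
}}

```text
t: 8.85
eef_pos: [0.6526, 0.1282, 0.1453]
tool_rot: [0.001, 0.478, 0.878, -0.002]
contact_force: [-3.6, -6.7, 4.6]
gripper_width: 0.179
```

```bash
python3 -c "
from h import *
bolt(1,1.07,.14,1)
snap('wrist',5)"
```

```text
t 8.85 pos [0.6526 0.1282 0.1453] yaw 2.144 q [ 0.08  0.6  -0.54  1.63  0.35  1.01  0.01] F [-3.6 -6.7  4.6] M [-1.38  0.56 -0.08] g 0.179
dp [0.083 0.061 0.211] ang [-0.024  0.033  0.041]
```

View pics/wrist5.png

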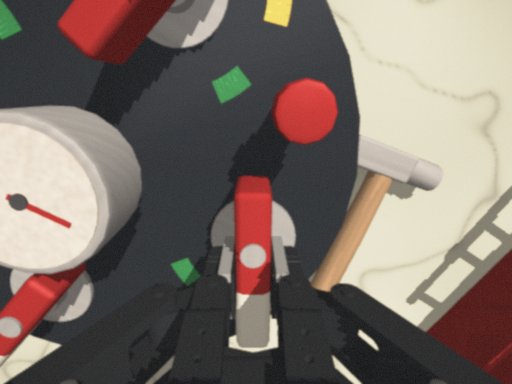

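{"op": "jog_arm", "data": {
  "dp": [
    [0, 0, 0],
    [0, 0, 0],
    [0, 0, -1.5],
    [0, 0, -3],
    [0, 0, -4.3]
  ],
  "angular": [
    [0, 0, 0],
    [0, 0, 0],
    [0, 0, 0],
    [0, 0, 0],
    [0, 0, 0]
  ],
  "claw": [45, 45, 45, 45, 45]
}}

```text
t: 9.4
eef_pos: [0.6528, 0.1321, 0.254]
tool_rot: [0.0, 0.477, 0.879, 0.001]
contact_force: [0.3, -0.4, -0.0]
gripper_width: 0.527
```

```bash
python3 -c "
from h import *
snap('wrist',6)
bolt(2,.29,.25)"
```

```text
t 9.45 pos [0.6553 0.1332 0.2603] yaw 2.148 q [ 0.11  0.5  -0.58  1.52  0.28  1.2   0.06] F [1.4 1.1 3.8] M [ 0.09 -0.18 -0.01] g 0.530
dp [ 4.872 -1.538  0.384] ang [ 0.123 -0.025  9.141]
```

View pics/wrist6.png

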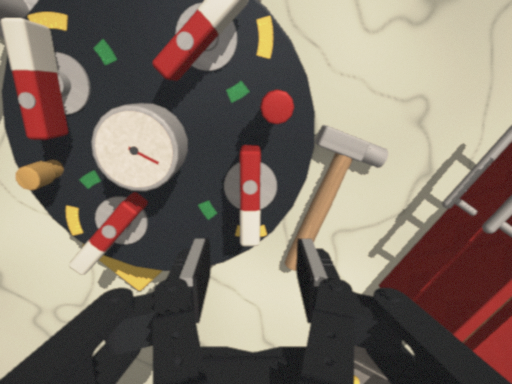

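{"op": "jog_arm", "data": {
  "dp": [
    [1, -0.3, 0],
    [2, -0.6, 0],
    [3, -0.9, 0.2],
    [4, -1.3, 0.3],
    [4.9, -1.55, 0.3]
  ],
  "angular": [
    [0, 0, 1.6],
    [0, 0, 3.2],
    [0, 0, 4.8],
    [0, 0, 6.4],
    [0, 0, 8]
  ],
  "claw": [45, 45, 45, 45, 45]
}}

```text
t: 9.95
eef_pos: [0.5518, 0.214, 0.244]
tool_rot: [-0.0, 0.75, 0.661, 0.0]
contact_force: [-0.2, 0.2, 0.2]
gripper_width: 0.526
```

{"op": "jog_arm", "data": {
  "dp": [
    [0, 0, 0],
    [0, 0, 0],
    [0, 0, 0],
    [0, 0, 0],
    [0, 0, 0]
  ],
  "angular": [
    [0, 0, 1.1],
    [0, 0, 1.1],
    [0, 0, 1.1],
    [0, 0, 1.1],
    [0, 0, 1.1]
  ],
  "claw": [45, 45, 45, 45, 45]
}}

```text
t: 10.45
eef_pos: [0.5538, 0.2118, 0.2439]
tool_rot: [-0.0, 0.78, 0.626, -0.0]
contact_force: [0.0, -0.6, 0.4]
gripper_width: 0.525
```

```bash
python3 -c "
from h import *
snap('wrist',7)
bolt(2,.29,.14)"
```

```text
t 10.50 pos [0.5538 0.2119 0.2439] yaw 1.352 q [-0.11  0.37 -0.47  1.72  0.18  1.1  -0.85] F [-0.8  0.   0.4] M [ 0.01 -0.06  0.  ] g 0.521
dp [0.123 0.096 4.155] ang [-0.002 -0.001  0.028]
```

View pics/wrist7.png

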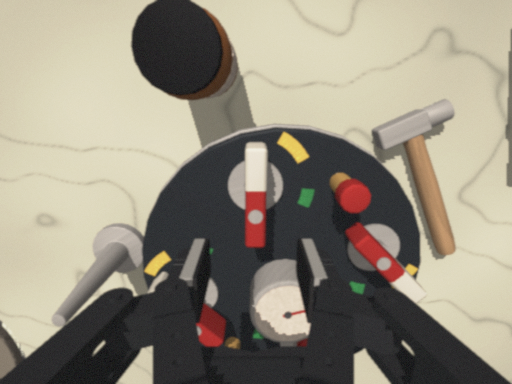

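{"op": "jog_arm", "data": {
  "dp": [
    [0.1, 0.09, 1],
    [0.1, 0.09, 2.2],
    [0.1, 0.09, 3.4],
    [0.1, 0.09, 4.05],
    [0.1, 0.09, 4.05]
  ],
  "angular": [
    [0, 0, 0],
    [0, 0, 0],
    [0, 0, 0],
    [0, 0, 0],
    [0, 0, 0]
  ],
  "claw": [45, 45, 45, 45, 45]
}}

```text
t: 11.0
eef_pos: [0.5547, 0.2131, 0.1401]
tool_rot: [-0.001, 0.78, 0.626, -0.002]
contact_force: [-0.3, 0.3, 0.3]
gripper_width: 0.522
```

{"op": "jog_arm", "data": {
  "dp": [
    [0, 0, 0],
    [0, 0, 0],
    [0, 0, 0],
    [0, 0, -0.1],
    [0, 0, -0.1]
  ],
  "angular": [
    [0, 0, 0],
    [0, 0, 0],
    [0, 0, 0],
    [0, 0, 0],
    [0, 0, 0]
  ],
  "claw": [30, 20, 10, 10, 10]
}}

```text
t: 11.5
eef_pos: [0.5564, 0.2148, 0.1445]
tool_rot: [-0.0, 0.78, 0.626, 0.001]
contact_force: [3.4, 3.9, -13.1]
gripper_width: 0.177
```

```bash
python3 -c "
from h import *
bolt(2,1.07,.14)"
```

```text
t 11.50 pos [0.5564 0.2148 0.1445] yaw 1.353 q [-0.14  0.48 -0.44  1.81  0.25  0.91 -0.91] F [  3.4   3.9 -13.1] M [ 0.8  -0.92 -0.07] g 0.177
dp [-0.014  0.021  0.178] ang [-4.000e-03 -1.900e-02  8.971e+00]
```

{"op": "jog_arm", "data": {
  "dp": [
    [0, 0, 0.06],
    [0, 0, 0.06],
    [0, 0, 0.06],
    [0, 0, 0.06],
    [0, 0, 0.06]
  ],
  "angular": [
    [0, 0, 1.2],
    [0, 0, 2.4],
    [0, 0, 3.6],
    [0, 0, 4.8],
    [0, 0, 6]
  ],
  "claw": [10, 10, 10, 10, 10]
}}

```text
t: 12.0
eef_pos: [0.557, 0.2145, 0.1444]
tool_rot: [0.0, 0.916, 0.401, 0.001]
contact_force: [2.0, 0.5, -3.6]
gripper_width: 0.181
```

{"op": "jog_arm", "data": {
  "dp": [
    [0, 0, 0],
    [0, 0, 0],
    [0, 0, 0],
    [0, 0, 0],
    [0, 0, 0]
  ],
  "angular": [
    [0, 0, 1.2],
    [0, 0, 2.4],
    [0, 0, 3],
    [0, 0, 3],
    [0, 0, 3]
  ],
  "claw": [10, 10, 10, 10, 10]
}}

```text
t: 12.5
eef_pos: [0.5572, 0.2142, 0.1444]
tool_rot: [0.0, 0.96, 0.28, 0.001]
contact_force: [3.9, 0.1, -0.9]
gripper_width: 0.175
```

```bash
python3 -c "
from h import *
bolt(2,1.07,.14)
snap('wrist',8)"
```

```text
t 12.50 pos [0.5572 0.2142 0.1444] yaw 0.568 q [-0.27  0.46 -0.26  1.82  0.15  0.89 -1.6 ] F [ 3.9  0.1 -0.9] M [-0.04 -0.76 -0.11] g 0.175
dp [-0.011 -0.014  0.175] ang [ 0.008 -0.023 -0.021]
```

View pics/wrist8.png

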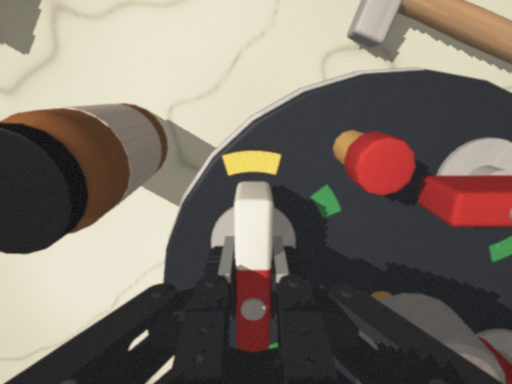

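{"op": "jog_arm", "data": {
  "dp": [
    [0, 0, 0],
    [0, 0, 0],
    [0, 0, -1.5],
    [0, 0, -3],
    [0, 0, -4.3]
  ],
  "angular": [
    [0, 0, 0],
    [0, 0, 0],
    [0, 0, 0],
    [0, 0, 0],
    [0, 0, 0]
  ],
  "claw": [45, 45, 45, 45, 45]
}}

```text
t: 13.05
eef_pos: [0.5558, 0.2145, 0.253]
tool_rot: [-0.0, 0.96, 0.28, -0.0]
contact_force: [1.1, 0.4, 0.5]
gripper_width: 0.525
```

```bash
python3 -c "
from h import *
bolt(4,.225,.25,1)"
```

```text
t 13.05 pos [0.5558 0.2145 0.253 ] yaw 0.568 q [-0.26  0.34 -0.28  1.71  0.1   1.1  -1.57] F [1.1 0.4 0.5] M [-0.01 -0.02  0.01] g 0.525
dp [-3.413  6.349  0.118] ang [-4.000e-03 -2.000e-03 -9.706e+00]
```

{"op": "jog_arm", "data": {
  "dp": [
    [-0.7, 1.2, 0],
    [-1.4, 2.6, 0],
    [-2.1, 4, 0],
    [-2.8, 5.2, 0],
    [-3.4, 6.35, 0]
  ],
  "angular": [
    [0, 0, -1.6],
    [0, 0, -3.2],
    [0, 0, -4.8],
    [0, 0, -6.4],
    [0, 0, -8]
  ],
  "claw": [45, 45, 45, 45, 45]
}}

```text
t: 13.55
eef_pos: [0.5692, 0.033, 0.2513]
tool_rot: [-0.0, 0.805, 0.594, -0.0]
contact_force: [0.7, 0.1, -0.0]
gripper_width: 0.522
```

{"op": "jog_arm", "data": {
  "dp": [
    [0, 0, 0],
    [0, 0, 0],
    [0, 0, 0],
    [0, 0, 0],
    [0, 0, 0]
  ],
  "angular": [
    [0, 0, -1.6],
    [0, 0, -1.7],
    [0, 0, -1.7],
    [0, 0, -1.7],
    [0, 0, -1.7]
  ],
  "claw": [45, 45, 45, 45, 45]
}}

```text
t: 14.05
eef_pos: [0.5696, 0.0358, 0.2513]
tool_rot: [-0.0, 0.76, 0.649, 0.0]
contact_force: [1.2, -0.4, -0.6]
gripper_width: 0.523
```

```bash
python3 -c "
from h import *
snap('wrist',9)
bolt(4,.225,.14,1)"
```

```text
t 14.10 pos [0.5697 0.0356 0.2513] yaw 1.414 q [ 0.11  0.31 -0.35  1.77  0.12  1.08 -0.44] F [-0.1  0.3  0.2] M [-0.   -0.02  0.03] g 0.527
dp [-0.035 -0.013  4.451] ang [-0.    -0.002 -0.013]
```

View pics/wrist9.png

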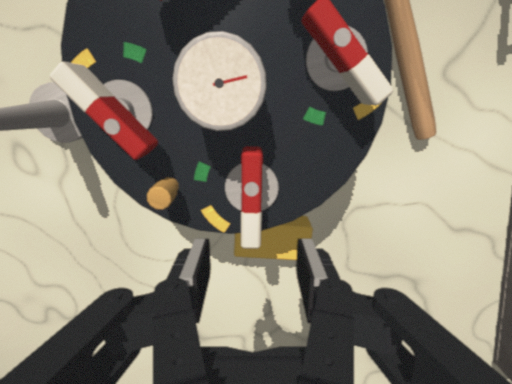

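Aligned (bar vertical at column 251). Descend and grip.

{"op": "jog_arm", "data": {
  "dp": [
    [0, 0, 1],
    [0, 0, 2.2],
    [0, 0, 3.4],
    [0, 0, 4.35],
    [0, 0, 4.35]
  ],
  "angular": [
    [0, 0, 0],
    [0, 0, 0],
    [0, 0, 0],
    [0, 0, 0],
    [0, 0, 0]
  ],
  "claw": [45, 45, 45, 45, 45]
}}

```text
t: 14.6
eef_pos: [0.5673, 0.0347, 0.1393]
tool_rot: [-0.002, 0.76, 0.649, -0.003]
contact_force: [-0.2, 0.5, -0.0]
gripper_width: 0.531
```

{"op": "jog_arm", "data": {
  "dp": [
    [0, 0, 0],
    [0, 0, 0],
    [0, 0, 0],
    [0, 0, -0.1],
    [0, 0, -0.1]
  ],
  "angular": [
    [0, 0, 0],
    [0, 0, 0],
    [0, 0, 0],
    [0, 0, 0],
    [0, 0, 0]
  ],
  "claw": [30, 20, 10, 10, 10]
}}

```text
t: 15.1
eef_pos: [0.5681, 0.0355, 0.1441]
tool_rot: [-0.001, 0.76, 0.65, -0.001]
contact_force: [-3.4, 5.5, -13.2]
gripper_width: 0.178
```

```bash
python3 -c "
from h import *
bolt(4,1.07,.14,1)"
```

```text
t 15.10 pos [0.5681 0.0355 0.1441] yaw 1.414 q [ 0.09  0.43 -0.33  1.87  0.18  0.87 -0.49] F [ -3.4   5.5 -13.2] M [ 0.82  0.47 -0.08] g 0.178
dp [-0.019  0.05   0.166] ang [-0.034  0.013  9.674]
```

{"op": "jog_arm", "data": {
  "dp": [
    [0, 0, 0.06],
    [0, 0, 0.06],
    [0, 0, 0.06],
    [0, 0, 0.06],
    [0, 0, 0.06]
  ],
  "angular": [
    [0, 0, 1.2],
    [0, 0, 2.4],
    [0, 0, 3.6],
    [0, 0, 4.8],
    [0, 0, 6]
  ],
  "claw": [10, 10, 10, 10, 10]
}}

```text
t: 15.6
eef_pos: [0.5689, 0.0352, 0.1441]
tool_rot: [-0.0, 0.903, 0.429, -0.001]
contact_force: [-5.0, 1.5, -3.8]
gripper_width: 0.176
```

{"op": "jog_arm", "data": {
  "dp": [
    [0, 0, 0],
    [0, 0, 0],
    [0, 0, 0],
    [0, 0, 0],
    [0, 0, 0]
  ],
  "angular": [
    [0, 0, 1.2],
    [0, 0, 2.4],
    [0, 0, 3.6],
    [0, 0, 3.7],
    [0, 0, 3.7]
  ],
  "claw": [10, 10, 10, 10, 10]
}}

```text
t: 16.1
eef_pos: [0.5692, 0.0348, 0.144]
tool_rot: [-0.0, 0.96, 0.281, -0.0]
contact_force: [-5.9, 2.3, -1.7]
gripper_width: 0.182
```

{"op": "jog_arm", "data": {
  "dp": [
    [0, 0, 0],
    [0, 0, 0],
    [0, 0, -1.5],
    [0, 0, -3],
    [0, 0, -4.3]
  ],
  "angular": [
    [0, 0, 0],
    [0, 0, 0],
    [0, 0, 0],
    [0, 0, 0],
    [0, 0, 0]
  ],
  "claw": [45, 45, 45, 45, 45]
}}

```text
t: 16.6
eef_pos: [0.5712, 0.0345, 0.254]
tool_rot: [0.0, 0.96, 0.28, 0.002]
contact_force: [0.4, 0.3, 0.3]
gripper_width: 0.53
```

```bash
python3 -c "
from h import *
snap('wrist',10);snap('top',10);snap('side',10)
im=load('top10')['pixels'];cv2.imwrite('pics/t10c.png',cv2.resize(im[158:256,170:268],(600,600),interpolation=cv2.INTER_CUBIC))
bolt(3,1.07,.25)"
```

```text
t 16.75 pos [0.5724 0.0347 0.2546] yaw 0.567 q [-0.05  0.29 -0.15  1.78  0.05  1.07 -1.22] F [ 0.  -0.2 -1. ] M [-0.    0.   -0.07] g 0.525
dp [-1.549 -4.956  0.154] ang [  0.098  -0.031 -18.028]
```

View pics/wrist10.png

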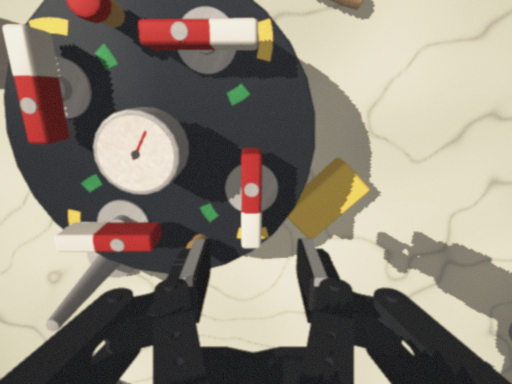

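View pics/t10c.png

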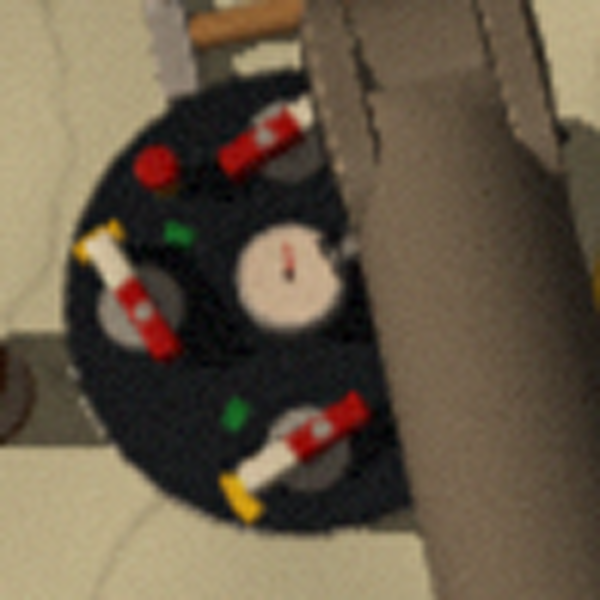

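{"op": "jog_arm", "data": {
  "dp": [
    [-0.3, -1, 0],
    [-0.6, -2, 0],
    [-0.9, -3, 0],
    [-1.2, -4, 0.1],
    [-1.5, -4.95, 0.1]
  ],
  "angular": [
    [0, 0, -1.6],
    [0, 0, -3.2],
    [0, 0, -4.8],
    [0, 0, -6.4],
    [0, 0, -8]
  ],
  "claw": [45, 45, 45, 45, 45]
}}

```text
t: 17.25
eef_pos: [0.4707, 0.1194, 0.2476]
tool_rot: [-0.0, 0.805, 0.594, -0.0]
contact_force: [0.1, 0.6, -0.1]
gripper_width: 0.524
```

{"op": "jog_arm", "data": {
  "dp": [
    [0, 0, 0],
    [0, 0, 0],
    [0, 0, 0],
    [0, 0, 0],
    [0, 0, 0]
  ],
  "angular": [
    [0, 0, -1.6],
    [0, 0, -3.2],
    [0, 0, -4.8],
    [0, 0, -6.4],
    [0, 0, -8]
  ],
  "claw": [45, 45, 45, 45, 45]
}}

```text
t: 17.75
eef_pos: [0.4717, 0.1187, 0.2478]
tool_rot: [-0.0, 0.553, 0.833, -0.0]
contact_force: [0.4, -0.2, 0.0]
gripper_width: 0.525
```

```bash
python3 -c "
from h import *
bolt(3,1.07,.14)"
```

```text
t 17.75 pos [0.4717 0.1187 0.2478] yaw 1.969 q [-0.02  0.18 -0.4   1.95  0.08  1.03 -0.05] F [ 0.4 -0.2  0. ] M [-0.01  0.01  0.01] g 0.525
dp [-0.035  0.052  4.313] ang [-0.003  0.    -1.961]
```

{"op": "jog_arm", "data": {
  "dp": [
    [-0.05, 0.07, 0],
    [-0.05, 0.07, 1],
    [-0.05, 0.07, 2.4],
    [-0.05, 0.07, 3.8],
    [-0.05, 0.07, 4.2]
  ],
  "angular": [
    [0, 0, -1.5],
    [0, 0, -1.95],
    [0, 0, -1.95],
    [0, 0, -1.95],
    [0, 0, -1.95]
  ],
  "claw": [45, 45, 45, 45, 45]
}}

```text
t: 18.25
eef_pos: [0.4715, 0.1174, 0.14]
tool_rot: [-0.002, 0.483, 0.876, -0.002]
contact_force: [-1.0, -0.3, 0.1]
gripper_width: 0.528
```

```bash
python3 -c "
from h import *
bolt(3,1.07,.14);snap('wrist',11)"
```

```text
t 18.25 pos [0.4715 0.1174 0.14  ] yaw 2.134 q [-0.03  0.32 -0.4   2.06  0.17  0.8   0.03] F [-1.  -0.3  0.1] M [0.02 0.07 0.01] g 0.528
dp [-0.004  0.081 -0.002] ang [-0.065 -0.021 -0.075]
```

View pics/wrist11.png

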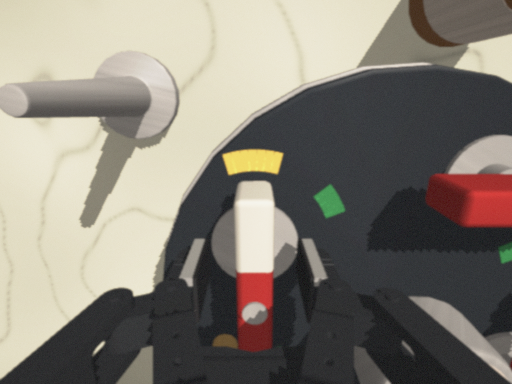

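{"op": "jog_arm", "data": {
  "dp": [
    [0, 0.04, 0],
    [0, 0.04, 0],
    [0, 0.04, 0],
    [0, 0.04, -0.1],
    [0, 0.04, -0.1]
  ],
  "angular": [
    [0, 0, 0],
    [0, 0, 0],
    [0, 0, 0],
    [0, 0, 0],
    [0, 0, 0]
  ],
  "claw": [30, 20, 10, 10, 10]
}}

```text
t: 18.8
eef_pos: [0.4724, 0.1173, 0.1448]
tool_rot: [-0.001, 0.483, 0.876, -0.002]
contact_force: [-1.9, -1.7, -19.3]
gripper_width: 0.178
```

```bash
python3 -c "
from h import *
bolt(3,2.1,.14)"
```

```text
t 18.80 pos [0.4724 0.1173 0.1448] yaw 2.133 q [-0.03  0.31 -0.4   2.05  0.17  0.81  0.03] F [ -1.9  -1.7 -19.3] M [-0.41  0.09  0.06] g 0.178
dp [0.018 0.051 0.193] ang [-0.05   0.025 11.717]
```

{"op": "jog_arm", "data": {
  "dp": [
    [0, 0, 0.08],
    [0, 0, 0.08],
    [0, 0, 0.08],
    [0, 0, 0.08],
    [0, 0, 0.08]
  ],
  "angular": [
    [0, 0, 1.2],
    [0, 0, 2.4],
    [0, 0, 3.6],
    [0, 0, 4.8],
    [0, 0, 6]
  ],
  "claw": [10, 10, 10, 10, 10],
  "grip_force": 60
}}

```text
t: 19.3
eef_pos: [0.4722, 0.1173, 0.1447]
tool_rot: [-0.0, 0.695, 0.719, -0.003]
contact_force: [-10.6, -6.5, 3.4]
gripper_width: 0.175
```

{"op": "jog_arm", "data": {
  "dp": [
    [0, 0, 0],
    [0, 0, 0],
    [0, 0, 0],
    [0, 0, 0],
    [0, 0, 0]
  ],
  "angular": [
    [0, 0, 1.2],
    [0, 0, 2.4],
    [0, 0, 3.6],
    [0, 0, 4.8],
    [0, 0, 5.4]
  ],
  "claw": [10, 10, 10, 10, 10]
}}

```text
t: 19.8
eef_pos: [0.4719, 0.1174, 0.1447]
tool_rot: [-0.0, 0.843, 0.537, -0.003]
contact_force: [-10.2, -5.0, 4.8]
gripper_width: 0.174
```

```bash
python3 -c "
from h import *
bolt(3,2.1,.14)"
```

```text
t 19.80 pos [0.4719 0.1174 0.1447] yaw 1.135 q [-0.2   0.29 -0.21  2.07  0.08  0.8  -0.89] F [-10.2  -5.    4.8] M [-1.08  2.2   0.13] g 0.174
dp [0.06  0.03  0.187] ang [-0.036  0.057  0.277]
```

{"op": "jog_arm", "data": {
  "dp": [
    [0, 0, 0],
    [0, 0, 0],
    [0, 0, 0],
    [0, 0, 0],
    [0, 0, 0]
  ],
  "angular": [
    [0, 0, 0.4],
    [0, 0, 0.8],
    [0, 0, 1.1],
    [0, 0, 1.1],
    [0, 0, 1.1]
  ],
  "claw": [10, 10, 10, 10, 10]
}}

```text
t: 20.3
eef_pos: [0.4719, 0.1174, 0.1447]
tool_rot: [0.001, 0.866, 0.501, -0.003]
contact_force: [-10.7, -8.0, 4.6]
gripper_width: 0.176
```

```bash
python3 -c "
from h import *
bolt(3,2.1,.14);snap('wrist',12)"
```

```text
t 20.30 pos [0.4719 0.1174 0.1447] yaw 1.049 q [-0.21  0.29 -0.19  2.07  0.08  0.8  -0.97] F [-10.7  -8.    4.6] M [-1.31  2.18  2.11] g 0.176
dp [0.064 0.026 0.188] ang [-0.021  0.071 -0.709]
```

View pics/wrist12.png

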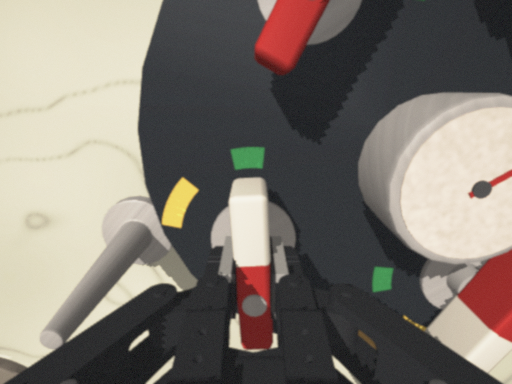

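{"op": "jog_arm", "data": {
  "dp": [
    [0, 0, 0],
    [0, 0, 0],
    [0, 0, -1.5],
    [0, 0, -3],
    [0, 0, -4.3]
  ],
  "angular": [
    [0, 0, -0.7],
    [0, 0, -0.7],
    [0, 0, -0.7],
    [0, 0, -0.7],
    [0, 0, -0.7]
  ],
  "claw": [45, 45, 45, 45, 45]
}}

```text
t: 20.85
eef_pos: [0.4758, 0.1197, 0.2549]
tool_rot: [0.0, 0.852, 0.524, 0.002]
contact_force: [0.6, 0.4, -0.5]
gripper_width: 0.523
```

```bash
python3 -c "
from h import *
bolt(1,1.07,.25,1);snap('wrist',13)"
```

```text
t 20.85 pos [0.4758 0.1197 0.2549] yaw 1.102 q [-0.19  0.16 -0.21  1.95  0.04  1.04 -0.88] F [ 0.6  0.4 -0.5] M [-0.03 -0.05 -0.01] g 0.523
dp [3.592 6.114 0.225] ang [  0.048  -0.018 -11.899]
```

View pics/wrist13.png

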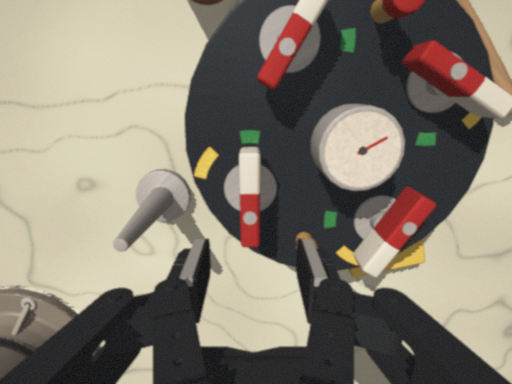

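{"op": "jog_arm", "data": {
  "dp": [
    [0.7, 1.2, 0],
    [1.4, 2.5, 0],
    [2.1, 3.7, 0.1],
    [2.9, 5, 0.2],
    [3.6, 6.1, 0.2]
  ],
  "angular": [
    [0, 0, -1.6],
    [0, 0, -3.2],
    [0, 0, -4.8],
    [0, 0, -6.4],
    [0, 0, -8]
  ],
  "claw": [45, 45, 45, 45, 45]
}}

```text
t: 21.4
eef_pos: [0.6538, 0.1309, 0.2475]
tool_rot: [0.001, 0.619, 0.785, 0.001]
contact_force: [-0.5, 0.2, -0.2]
gripper_width: 0.527
```

{"op": "jog_arm", "data": {
  "dp": [
    [0, 0, 0],
    [0, 0, 0],
    [0, 0, 0],
    [0, 0, 0],
    [0, 0, 0]
  ],
  "angular": [
    [0, 0, -1.6],
    [0, 0, -3.2],
    [0, 0, -3.9],
    [0, 0, -3.9],
    [0, 0, -3.9]
  ],
  "claw": [45, 45, 45, 45, 45]
}}

```text
t: 21.9
eef_pos: [0.6518, 0.1308, 0.2473]
tool_rot: [0.001, 0.48, 0.877, 0.001]
contact_force: [-0.6, 0.5, 0.5]
gripper_width: 0.527
```

```bash
python3 -c "
from h import *
bolt(1,1.07,.14,1)"
```

```text
t 21.90 pos [0.6518 0.1308 0.2473] yaw 2.139 q [-0.06  0.47 -0.33  1.55  0.16  1.15  0.15] F [-0.6  0.5  0.5] M [-0.   -0.03 -0.02] g 0.527
dp [-0.019  0.026  4.294] ang [ 0.019  0.004 -0.014]
```

{"op": "jog_arm", "data": {
  "dp": [
    [0, 0.02, 1],
    [-0.02, 0.03, 2.2],
    [-0.02, 0.03, 3.4],
    [-0.02, 0.05, 4.2],
    [-0.02, 0.05, 4.2]
  ],
  "angular": [
    [0, 0, 0],
    [0, 0, 0],
    [0, 0, 0],
    [0, 0, 0],
    [0, 0, 0]
  ],
  "claw": [45, 45, 45, 45, 45]
}}

```text
t: 22.4
eef_pos: [0.6508, 0.1303, 0.1386]
tool_rot: [-0.002, 0.48, 0.877, -0.002]
contact_force: [-0.2, 0.4, 0.0]
gripper_width: 0.523
```

{"op": "jog_arm", "data": {
  "dp": [
    [0, 0, 0],
    [0, 0, 0],
    [0, 0, 0],
    [0, 0, -0.05],
    [0, 0, -0.05]
  ],
  "angular": [
    [0, 0, 0],
    [0, 0, 0],
    [0, 0, 0],
    [0, 0, 0],
    [0, 0, 0]
  ],
  "claw": [30, 20, 10, 10, 10]
}}

```text
t: 22.9
eef_pos: [0.6515, 0.1299, 0.1435]
tool_rot: [-0.0, 0.48, 0.877, -0.001]
contact_force: [-6.5, -3.8, 1.2]
gripper_width: 0.177
```

```bash
python3 -c "
from h import *
bolt(1,2.1,.14,1)"
```

```text
t 22.90 pos [0.6515 0.1299 0.1435] yaw 2.141 q [-0.07  0.57 -0.32  1.64  0.21  0.97  0.12] F [-6.5 -3.8  1.2] M [-0.52  1.16  0.08] g 0.177
dp [0.003 0.061 0.142] ang [-0.023  0.018 11.81 ]
```

{"op": "jog_arm", "data": {
  "dp": [
    [0, 0, 0],
    [0, 0, 0],
    [0, 0, 0],
    [0, 0, 0],
    [0, 0, 0]
  ],
  "angular": [
    [0, 0, 1.2],
    [0, 0, 2.4],
    [0, 0, 3.6],
    [0, 0, 4.8],
    [0, 0, 6]
  ],
  "claw": [10, 10, 10, 10, 10]
}}

```text
t: 23.4
eef_pos: [0.6518, 0.13, 0.1436]
tool_rot: [-0.0, 0.692, 0.722, -0.001]
contact_force: [-5.3, -2.0, 0.5]
gripper_width: 0.177
```

{"op": "jog_arm", "data": {
  "dp": [
    [0, 0, 0],
    [0, 0, 0],
    [0, 0, 0],
    [0, 0, 0],
    [0, 0, 0]
  ],
  "angular": [
    [0, 0, 1.2],
    [0, 0, 2.4],
    [0, 0, 3.6],
    [0, 0, 4.8],
    [0, 0, 5.6]
  ],
  "claw": [10, 10, 10, 10, 10]
}}

```text
t: 23.9
eef_pos: [0.652, 0.13, 0.1436]
tool_rot: [0.0, 0.846, 0.534, -0.001]
contact_force: [-4.7, -3.2, 0.1]
gripper_width: 0.176
```

{"op": "jog_arm", "data": {
  "dp": [
    [0, 0, 0],
    [0, 0, 0],
    [0, 0, 0],
    [0, 0, 0],
    [0, 0, 0]
  ],
  "angular": [
    [0, 0, 0.4],
    [0, 0, 0.8],
    [0, 0, 0.9],
    [0, 0, 0.9],
    [0, 0, 0.9]
  ],
  "claw": [10, 10, 10, 10, 10]
}}

```text
t: 24.4
eef_pos: [0.652, 0.13, 0.1437]
tool_rot: [0.001, 0.864, 0.504, -0.001]
contact_force: [-4.5, -3.6, 0.7]
gripper_width: 0.176
```

```bash
python3 -c "
from h import *
bolt(1,2.1,.14,1)"
```

```text
t 24.40 pos [0.652  0.13   0.1437] yaw 1.056 q [-0.25  0.55 -0.06  1.65  0.04  0.94 -0.84] F [-4.5 -3.6  0.7] M [-0.77  0.94  1.94] g 0.176
dp [0.046 0.012 0.146] ang [ 0.008  0.03  -0.628]
```

Stop reached (Mz 1.94). Release, look, then go to bolt 2.

{"op": "jog_arm", "data": {
  "dp": [
    [0, 0, 0],
    [0, 0, 0],
    [0, 0, -1.5],
    [0, 0, -3],
    [0, 0, -4.3]
  ],
  "angular": [
    [0, 0, -0.6],
    [0, 0, -0.6],
    [0, 0, -0.6],
    [0, 0, -0.6],
    [0, 0, -0.6]
  ],
  "claw": [45, 45, 45, 45, 45]
}}

```text
t: 24.9
eef_pos: [0.6534, 0.1313, 0.2533]
tool_rot: [0.0, 0.852, 0.524, 0.002]
contact_force: [1.1, -0.6, 0.6]
gripper_width: 0.525
```

```bash
python3 -c "
from h import *
snap('wrist',14);bolt(2,1.07,.25)"
```

```text
t 24.95 pos [0.6561 0.132  0.2597] yaw 1.102 q [-0.24  0.44 -0.07  1.54  0.03  1.15 -0.79] F [2.6 0.4 2.8] M [ 0.06 -0.16 -0.04] g 0.520
dp [ 1.14  -5.035  0.353] ang [ 0.071 -0.121  6.097]
```

View pics/wrist14.png

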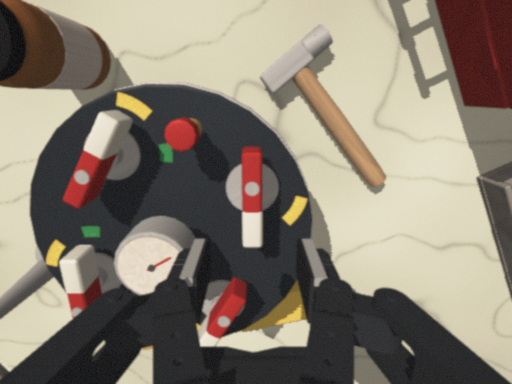

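{"op": "jog_arm", "data": {
  "dp": [
    [0.2, -1, 0],
    [0.5, -2, 0.1],
    [0.7, -3, 0.2],
    [0.9, -4, 0.3],
    [1.1, -5, 0.3]
  ],
  "angular": [
    [0, 0, 1.5],
    [0, 0, 3],
    [0, 0, 4.5],
    [0, 0, 6.1],
    [0, 0, 6.1]
  ],
  "claw": [45, 45, 45, 45, 45]
}}

```text
t: 25.45
eef_pos: [0.5528, 0.2128, 0.2433]
tool_rot: [-0.0, 0.96, 0.279, 0.001]
contact_force: [-0.3, 0.6, 0.5]
gripper_width: 0.525
```

{"op": "jog_arm", "data": {
  "dp": [
    [0, 0, 0],
    [0, 0, 0],
    [0, 0, 0],
    [0, 0, 0],
    [0, 0, 0]
  ],
  "angular": [
    [0, 0, 0],
    [0, 0, 0],
    [0, 0, 0],
    [0, 0, 0],
    [0, 0, 0]
  ],
  "claw": [45, 45, 45, 45, 45]
}}

```text
t: 25.95
eef_pos: [0.554, 0.211, 0.2427]
tool_rot: [0.0, 0.96, 0.281, 0.0]
contact_force: [0.1, 0.4, -0.1]
gripper_width: 0.527
```

```bash
python3 -c "
from h import *
bolt(2,1.07,.14)"
```

```text
t 25.95 pos [0.554  0.211  0.2427] yaw 0.570 q [-0.46  0.33 -0.01  1.75  0.01  1.06 -1.48] F [ 0.1  0.4 -0.1] M [-0.01 -0.02 -0.02] g 0.527
dp [ 0.166 -0.056  4.108] ang [ 0.003 -0.001 -0.001]
```

{"op": "jog_arm", "data": {
  "dp": [
    [0.16, -0.05, 1],
    [0.16, -0.05, 2.2],
    [0.16, -0.05, 3.4],
    [0.16, -0.05, 4],
    [0.16, -0.05, 4]
  ],
  "angular": [
    [0, 0, 0],
    [0, 0, 0],
    [0, 0, 0],
    [0, 0, 0],
    [0, 0, 0]
  ],
  "claw": [45, 45, 45, 45, 45]
}}

```text
t: 26.45
eef_pos: [0.5549, 0.2141, 0.1406]
tool_rot: [0.0, 0.96, 0.282, -0.002]
contact_force: [-0.5, -0.3, 0.3]
gripper_width: 0.525
```

{"op": "jog_arm", "data": {
  "dp": [
    [0, 0, 0],
    [0, 0, 0],
    [0, 0, 0],
    [0, 0, -0.05],
    [0, 0, -0.05]
  ],
  "angular": [
    [0, 0, 0],
    [0, 0, 0],
    [0, 0, 0],
    [0, 0, 0],
    [0, 0, 0]
  ],
  "claw": [30, 20, 10, 10, 10]
}}

```text
t: 26.95
eef_pos: [0.5577, 0.2147, 0.1447]
tool_rot: [0.0, 0.96, 0.281, 0.002]
contact_force: [5.3, -1.3, -3.7]
gripper_width: 0.173
```

```bash
python3 -c "
from h import *
bolt(2,2.1,.14)"
```

```text
t 26.95 pos [0.5577 0.2147 0.1447] yaw 0.570 q [-0.46  0.44 -0.02  1.83  0.01  0.87 -1.48] F [ 5.3 -1.3 -3.7] M [-0.04 -0.98  0.01] g 0.173
dp [-0.038 -0.011  0.188] ang [-5.000e-03 -4.200e-02  1.181e+01]
```

{"op": "jog_arm", "data": {
  "dp": [
    [0, 0, 0],
    [0, 0, 0],
    [0, 0, 0],
    [0, 0, 0],
    [0, 0, 0]
  ],
  "angular": [
    [0, 0, 1.2],
    [0, 0, 2.4],
    [0, 0, 3.6],
    [0, 0, 4.8],
    [0, 0, 6]
  ],
  "claw": [10, 10, 10, 10, 10]
}}

```text
t: 27.45
eef_pos: [0.5581, 0.2137, 0.1447]
tool_rot: [0.0, 1.0, 0.021, 0.002]
contact_force: [6.3, -3.0, -4.6]
gripper_width: 0.179
```

{"op": "jog_arm", "data": {
  "dp": [
    [0, 0, 0],
    [0, 0, 0],
    [0, 0, 0],
    [0, 0, 0],
    [0, 0, 0]
  ],
  "angular": [
    [0, 0, 1.2],
    [0, 0, 2.4],
    [0, 0, 3.6],
    [0, 0, 4.8],
    [0, 0, 5.6]
  ],
  "claw": [10, 10, 10, 10, 10]
}}

```text
t: 27.95
eef_pos: [0.5579, 0.2127, 0.1447]
tool_rot: [0.001, 0.975, -0.221, 0.002]
contact_force: [4.6, -5.3, -2.2]
gripper_width: 0.176
```

{"op": "jog_arm", "data": {
  "dp": [
    [0, 0, 0],
    [0, 0, 0],
    [0, 0, 0],
    [0, 0, 0],
    [0, 0, 0]
  ],
  "angular": [
    [0, 0, 0.4],
    [0, 0, 0.8],
    [0, 0, 0.9],
    [0, 0, 0.9],
    [0, 0, 0.9]
  ],
  "claw": [10, 10, 10, 10, 10]
}}

```text
t: 28.45
eef_pos: [0.5579, 0.2127, 0.1448]
tool_rot: [0.001, 0.967, -0.255, 0.002]
contact_force: [4.7, -7.0, -1.0]
gripper_width: 0.176
```

```bash
python3 -c "
from h import *
bolt(2,2.1,.14)"
```

```text
t 28.45 pos [0.5579 0.2127 0.1448] yaw -0.516 q [-0.65  0.45  0.24  1.84 -0.13  0.86 -2.44] F [ 4.7 -7.  -1. ] M [-1.36 -1.06  1.97] g 0.176
dp [-0.072 -0.037  0.191] ang [ 0.012 -0.056 -0.634]
```

Stop reached on bolt 2 (Mz 1.97). Release, lift and go to bolt 4.

{"op": "jog_arm", "data": {
  "dp": [
    [0, 0, 0],
    [0, 0, 0],
    [0, 0, -1.5],
    [0, 0, -3],
    [0, 0, -4.3]
  ],
  "angular": [
    [0, 0, -0.6],
    [0, 0, -0.6],
    [0, 0, -0.6],
    [0, 0, -0.6],
    [0, 0, -0.6]
  ],
  "claw": [45, 45, 45, 45, 45]
}}

```text
t: 28.95
eef_pos: [0.5561, 0.2155, 0.2537]
tool_rot: [-0.001, 0.973, -0.232, 0.0]
contact_force: [1.0, 0.7, 0.4]
gripper_width: 0.526
```

```bash
python3 -c "
from h import *
snap('wrist',15);bolt(4,1.07,.25,1)"
```

```text
t 29.00 pos [0.5588 0.2164 0.2594] yaw -0.469 q [-0.67  0.32  0.25  1.73 -0.09  1.09 -2.43] F [2.1 0.1 4.3] M [ 0.06 -0.15  0.  ] g 0.528
dp [3.651 6.295 0.343] ang [ -0.057  -0.102 -11.898]
```

View pics/wrist15.png

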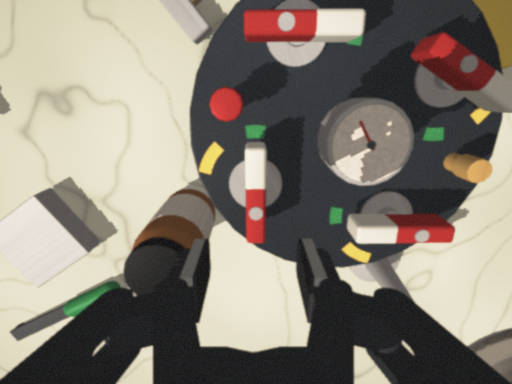

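Bolt 2's white end sits right at its green band (255,131). Bolt 1's green band shows beside its white end (355,41). On to bolt 4.

{"op": "jog_arm", "data": {
  "dp": [
    [0.7, 1.2, 0],
    [1.4, 2.5, 0],
    [2.1, 3.8, 0.1],
    [2.9, 5, 0.2],
    [3.65, 6.3, 0.2]
  ],
  "angular": [
    [0, 0, -1.6],
    [0, 0, -3.2],
    [0, 0, -4.8],
    [0, 0, -6.4],
    [0, 0, -8]
  ],
  "claw": [45, 45, 45, 45, 45]
}}

```text
t: 29.5
eef_pos: [0.5664, 0.0325, 0.2465]
tool_rot: [-0.0, 0.993, 0.118, 0.0]
contact_force: [0.3, -0.2, 0.0]
gripper_width: 0.529
```

{"op": "jog_arm", "data": {
  "dp": [
    [0, 0, 0],
    [0, 0, 0],
    [0, 0, 0],
    [0, 0, 0],
    [0, 0, 0]
  ],
  "angular": [
    [0, 0, -1.6],
    [0, 0, -3.2],
    [0, 0, -3.9],
    [0, 0, -3.9],
    [0, 0, -3.9]
  ],
  "claw": [45, 45, 45, 45, 45]
}}

```text
t: 30.0
eef_pos: [0.5666, 0.0335, 0.2466]
tool_rot: [-0.0, 0.96, 0.281, 0.0]
contact_force: [0.5, -0.3, 0.4]
gripper_width: 0.532
```

```bash
python3 -c "
from h import *
bolt(4,1.07,.14,1)"
```

```text
t 30.00 pos [0.5666 0.0335 0.2466] yaw 0.569 q [-0.29  0.29  0.14  1.81 -0.05  1.05 -1.13] F [ 0.5 -0.3  0.4] M [-0.04 -0.    0.  ] g 0.532
dp [0.116 0.014 4.264] ang [-0.003 -0.004 -0.009]
```

{"op": "jog_arm", "data": {
  "dp": [
    [0.1, 0, 1],
    [0.11, 0, 2.2],
    [0.11, 0, 3.4],
    [0.11, 0, 4.15],
    [0.11, 0, 4.15]
  ],
  "angular": [
    [0, 0, 0],
    [0, 0, 0],
    [0, 0, 0],
    [0, 0, 0],
    [0, 0, 0]
  ],
  "claw": [45, 45, 45, 45, 45]
}}

```text
t: 30.5
eef_pos: [0.5669, 0.0348, 0.1401]
tool_rot: [-0.0, 0.96, 0.281, -0.003]
contact_force: [-0.0, -0.3, -0.5]
gripper_width: 0.523
```

{"op": "jog_arm", "data": {
  "dp": [
    [0, 0, 0],
    [0, 0, 0],
    [0, 0, 0],
    [0, 0, -0.05],
    [0, 0, -0.05]
  ],
  "angular": [
    [0, 0, 0],
    [0, 0, 0],
    [0, 0, 0],
    [0, 0, 0],
    [0, 0, 0]
  ],
  "claw": [30, 20, 10, 10, 10]
}}

```text
t: 31.0
eef_pos: [0.5698, 0.0351, 0.1445]
tool_rot: [0.0, 0.959, 0.282, 0.001]
contact_force: [1.8, 1.5, -2.9]
gripper_width: 0.173
```

```bash
python3 -c "
from h import *
bolt(4,2.1,.14,1)"
```

```text
t 31.00 pos [0.5698 0.0351 0.1445] yaw 0.571 q [-0.27  0.41  0.13  1.9  -0.07  0.84 -1.11] F [ 1.8  1.5 -2.9] M [ 0.35 -0.71 -0.1 ] g 0.173
dp [-0.027 -0.002  0.178] ang [-6.000e-03 -2.600e-02  1.182e+01]
```

```bash
python3 -c "
from h import *
bolt(4,2.1,.14,1)"
```

```text
t 31.00 pos [0.5698 0.0351 0.1445] yaw 0.571 q [-0.27  0.41  0.13  1.9  -0.07  0.84 -1.11] F [ 1.8  1.5 -2.9] M [ 0.35 -0.71 -0.1 ] g 0.173
dp [-0.027 -0.002  0.178] ang [-6.000e-03 -2.600e-02  1.182e+01]
```

State unchanged: bolt 4 is gripped, ready to turn.

{"op": "jog_arm", "data": {
  "dp": [
    [0, 0, 0],
    [0, 0, 0],
    [0, 0, 0],
    [0, 0, 0],
    [0, 0, 0]
  ],
  "angular": [
    [0, 0, 1.2],
    [0, 0, 2.4],
    [0, 0, 3.6],
    [0, 0, 4.8],
    [0, 0, 6]
  ],
  "claw": [10, 10, 10, 10, 10]
}}

```text
t: 31.5
eef_pos: [0.5702, 0.034, 0.1445]
tool_rot: [0.0, 1.0, 0.022, 0.001]
contact_force: [4.6, -2.6, -4.7]
gripper_width: 0.179
```

{"op": "jog_arm", "data": {
  "dp": [
    [0, 0, 0],
    [0, 0, 0],
    [0, 0, 0],
    [0, 0, 0],
    [0, 0, 0]
  ],
  "angular": [
    [0, 0, 1.2],
    [0, 0, 2.4],
    [0, 0, 3.6],
    [0, 0, 4.8],
    [0, 0, 5.6]
  ],
  "claw": [10, 10, 10, 10, 10]
}}

```text
t: 32.0
eef_pos: [0.5699, 0.0329, 0.1445]
tool_rot: [0.001, 0.975, -0.221, 0.001]
contact_force: [3.9, -4.4, -3.3]
gripper_width: 0.172
```

{"op": "jog_arm", "data": {
  "dp": [
    [0, 0, 0],
    [0, 0, 0],
    [0, 0, 0],
    [0, 0, 0],
    [0, 0, 0]
  ],
  "angular": [
    [0, 0, 0.4],
    [0, 0, 0.8],
    [0, 0, 0.9],
    [0, 0, 0.9],
    [0, 0, 0.9]
  ],
  "claw": [10, 10, 10, 10, 10]
}}

```text
t: 32.5
eef_pos: [0.5695, 0.033, 0.1445]
tool_rot: [0.001, 0.967, -0.256, 0.001]
contact_force: [1.8, -4.7, 0.2]
gripper_width: 0.175
```

```bash
python3 -c "
from h import *
bolt(4,2.1,.14,1)"
```

```text
t 32.50 pos [0.5695 0.033  0.1445] yaw -0.517 q [-0.47  0.42  0.39  1.91 -0.21  0.84 -2.07] F [ 1.8 -4.7  0.2] M [-0.99 -0.35  1.16] g 0.175
dp [-0.047 -0.058  0.181] ang [ 0.018 -0.026 -0.656]
```

{"op": "jog_arm", "data": {
  "dp": [
    [0, 0, 0],
    [0, 0, 0],
    [0, 0, -1.5],
    [0, 0, -3],
    [0, 0, -4.3]
  ],
  "angular": [
    [0, 0, -0.6],
    [0, 0, -0.6],
    [0, 0, -0.6],
    [0, 0, -0.6],
    [0, 0, -0.6]
  ],
  "claw": [45, 45, 45, 45, 45]
}}

```text
t: 33.0
eef_pos: [0.5688, 0.0348, 0.2534]
tool_rot: [-0.0, 0.973, -0.232, 0.0]
contact_force: [1.0, 0.1, 0.5]
gripper_width: 0.525
```

```bash
python3 -c "
from h import *
snap('wrist',16)
goal(.50,-.22,.32,-.2)"
```

```text
t 33.05 pos [0.5717 0.0348 0.2588] yaw -0.469 q [-0.5   0.29  0.42  1.8  -0.13  1.07 -2.08] F [ 1.9 -0.9  3.7] M [-0.01 -0.17  0.02] g 0.530
dp [ 2.065 10.374 -2.496] ang [-0.058 -0.082 -3.084]
```

View pics/wrist16.png

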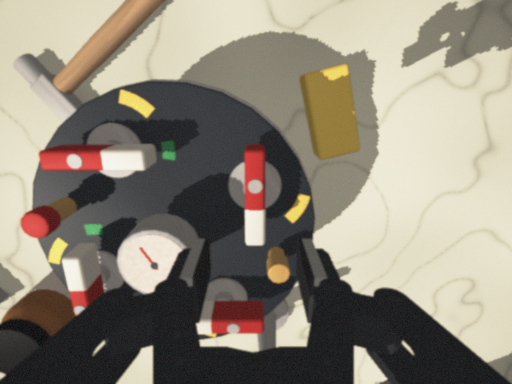

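Bolt 1's white end is at its green band (168,150), and bolt 2's is at (92,229). I'll back away for a clear top view.

{"op": "jog_arm", "data": {
  "dp": [
    [0.3, 1.5, -1],
    [0.6, 3.2, -2],
    [1, 5, -2.5],
    [1.5, 7, -2.5],
    [2, 8.5, -2.5]
  ],
  "angular": [
    [0, 0, -0.6],
    [0, 0, -1.2],
    [0, 0, -1.8],
    [0, 0, -2.4],
    [0, 0, -3]
  ],
  "claw": [45, 45, 45, 45, 45]
}}

```text
t: 33.55
eef_pos: [0.5166, -0.1801, 0.3149]
tool_rot: [-0.0, 0.995, -0.103, 0.001]
contact_force: [0.0, -0.6, 0.5]
gripper_width: 0.529
```

{"op": "jog_arm", "data": {
  "dp": [
    [0, 1, 0],
    [0, 2, 0],
    [0, 3, 0],
    [0, 3, 0],
    [0, 3, 0]
  ],
  "angular": [
    [0, 0, 0],
    [0, 0, 0],
    [0, 0, 0],
    [0, 0, 0],
    [0, 0, 0]
  ],
  "claw": [45, 45, 45, 45, 45]
}}

```text
t: 34.05
eef_pos: [0.5023, -0.2509, 0.3139]
tool_rot: [-0.0, 0.995, -0.103, -0.0]
contact_force: [-0.2, 0.4, -0.0]
gripper_width: 0.525
```

```bash
python3 - <<'E'
from h import *
snap('top',20);snap('side',20)
im=load('top20')['pixels'];cv2.imwrite('pics/t20c.png',cv2.resize(im[158:256,170:268],(600,600),interpolation=cv2.INTER_CUBIC))
im=load('side20')['pixels'];cv2.imwrite('pics/s20c.png',cv2.resize(im[190:300,195:310],(0,0),fx=5.2,fy=5.2,interpolation=cv2.INTER_CUBIC))
goal(.5,-.25,.32,-.2)
E
```

```text
t 34.15 pos [ 0.503  -0.2495  0.3138] yaw -0.204 q [-0.1   0.23  0.55  1.76 -0.13  1.19 -1.29] F [-0.2  0.2 -0.6] M [ 0.01 -0.03 -0.02] g 0.529
dp [-0.113  0.042 -0.248] ang [-0.01   0.004 -0.047]
```

View pics/t20c.png

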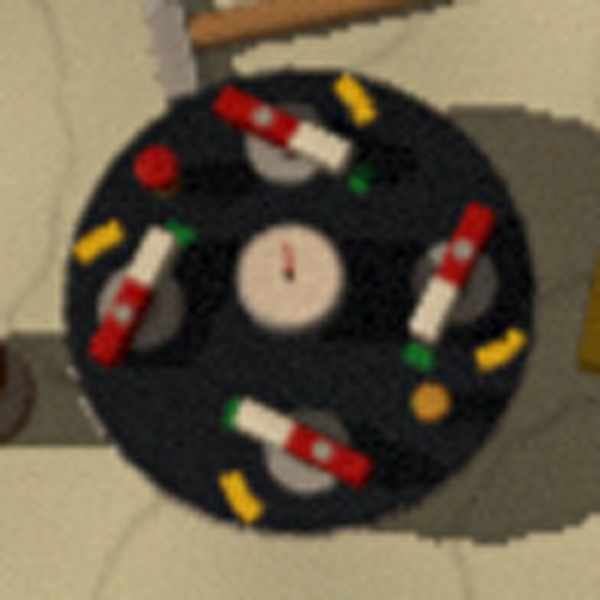

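View pics/s20c.png

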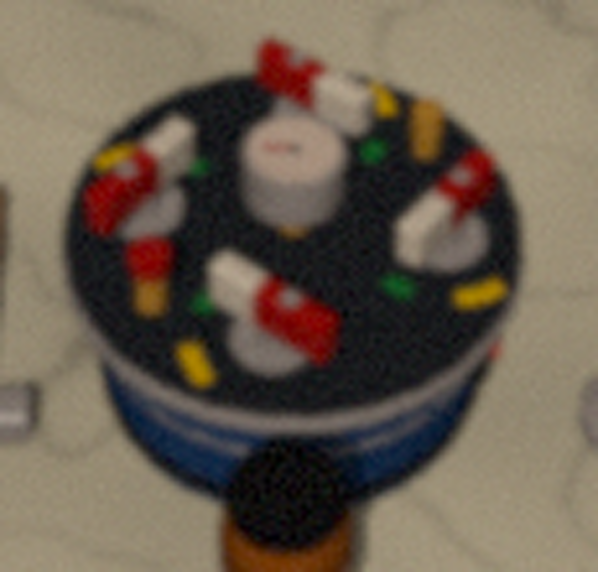

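View pics/top20.png

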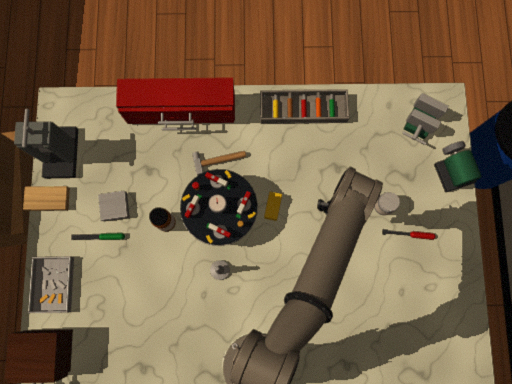

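```bash
python3 - <<'E'
from h import *
c=load("top20")
E_=np.array([[[345,157],[222,97]],[[163,234],[101,357]],[[240,412],[364,474]],[[424,330],[483,211]]],float)
E_=(E_+.5)/(600/98)-.5+[170,158]
for k in range(4):
    b=back(c,E_[k],.168);d=b[0]-b[1];t=.069+k*np.pi/2
    print(k+1,((t-np.arctan2(d[1],d[0]))%(2*np.pi)).round(3))
a=load("top0")["pixels"];df=cv2.absdiff(a,c["pixels"]).max(2);print((df[:, :300]>60).sum())
E
```

```text
1 2.115
2 2.094
3 2.117
4 2.103
2530
```

All four screws measure about 2.1 rad, the bystanders look unmoved, and the gripper is open and clear of the pot. Handing in.

```bash
python3 -c "
from station import *
print(hand_in())"
```

```text
the job is handed in; nothing more can be done
None
```

I tightened all four lid screws in two crisscross passes (3, 1, 2, 4 each time). In the first pass each white end went to its yellow band, and in the second each went to its stop. I then opened the gripper, backed away and handed in at about 34 s.

- **Angles:** in the last top view the bars measure 2.115, 2.094, 2.117 and 2.103 rad for bolts 1 to 4, so all are at their green bands. At each stop the turning moment rose to 1.2–2.1 N m, far above the 0.12 N m of friction.
- **First pass:** I checked the yellow bands by eye in the wrist pictures before the second pass. I did not measure those angles. One top view was partly hidden by the arm.
- **Forces:** every reading I took was about 21 N or less, under the limits. Readings came only at the end of each move, so a brief peak in between would not show.
- **Surroundings:** the gauge, valve and other things on the bench look unmoved by eye. My automatic picture comparison couldn't confirm this, because its count of changed pixels also includes the arm, its shadows and the turned bars.
- **Calibration:** the cameras disagreed by about 2–3 mm on where the pot is, so I used a value in between. The grey dot on each bar is about 11 mm off the turning axis, so I used the painted bands and washers to find the axes instead.

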